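# Brush out the dipping jar and hold a plaster gnome over it in tongs

### The job

Get the jar ready and bring the gnome to it for dipping: take the long brush from its pot, run it down to the bottom of the empty jar and back up to about the rim, twice, and stand the brush back in its pot. Then pick up the tongs, close them on the small plaster gnome with the pointed hat and finish while holding it still and upright in the tongs, centred over the jar's mouth and clear above the rim. The gripper itself must not touch the gnome; leave the jar standing where it is, and leave the other two small figures alone.

Things in the scene. Friction and masses are not known exactly. Their poses are not given: they have to be found in the camera images.
- brush_tip (a point): Centre of the flat lower end of the brush. The brush is 210 mm long, about 80 g, and stands upright on this end in its pot: a round bristle head 30 mm across and 62 mm long (rigid), a thin steel stem 8 mm across, and at the top a round wooden handle 18 mm across from 115 to 210 mm above the tip. z points up along the brush to the handle.
- brush_grip (a point): Point on the brush's axis 175 mm above its tip, in the wooden handle (35 mm below the handle's top end). z points up along the brush.
- stand_rim (a point): Centre of the mouth of the brush pot, a terracotta cup fixed to the bench: 56 mm across outside, 44 mm inside, 60 mm high, its inner floor 52 mm below this point. The brush stands in it at the start.
- jar: The dipping jar: an empty white straight-sided round jar, open at the top, 88 mm across outside, 78 mm inside, 95 mm high, inner floor 8 mm above its underside; about 0.8 kg, stands loose. Origin at the centre of its underside, z up.
- jar_rim (a point): Centre of the jar's mouth, at rim height (95 mm above the bench).
- gnome_mid (a point): Middle (half-way up) of the small loose plaster gnome with the pointed, brimmed hat: 68 mm tall, this point 34 mm above its base; the lower 34 mm is a plain upright cylinder 36 mm across, which is where the tongs take it; about 60 g. z points up to the hat. It stands in a row with two other small figures; which place is its own varies.
- bald_mid (a point): Middle of a small loose figure with a round bald head, same 36 mm body, 60 mm tall (point 30 mm above its base). Bystander: leave alone.
- post_mid (a point): Middle of a small loose figure with a flat disc-shaped top, same 36 mm body, 52 mm tall (point 26 mm above its base). Bystander: leave alone.
- tongs_grip (a point): Midpoint between the two grip plates of the steel tongs, 14 mm above the bench as they lie flat; x runs along the centre line from pivot (85 mm behind) to jaws, y to the left arm, z up. Tongs 221 mm long, 140 g, balance within 20 mm of here. Each arm has a flat upright plate 56 mm long, 28 mm high from the bench up; width over both 54 mm open (59 at the front ends), 37 mm with jaws 36 mm apart.
- tongs_mouth (a point): Midpoint between the tongs' jaws, 100 mm ahead of the grip point along x, 13 mm above the underside of the tongs; axes as there. The jaws are upright flat pads 34 mm long (along x), 26 mm high, 4 mm thick; inside gap 73 mm when open, about 2.2 mm less for each mm the plates are squeezed, parallel at 36 mm. Squeezed to 50 mm over the plates, the tongs can be carried and still pass round a figure.
- tongs_left (a joint): Closing angle of one tongs arm, rad (the other is geared to it, so the centre line stays midway): 0 fully open, about 0.10 with a figure's 36 mm body in the jaws, 0.16 fully closed. A spring holds the tongs open: about 4 N on each plate starts to close them, about 8 N at 37 mm width; a little under half of what is squeezed beyond that reaches the jaws. 20 to 25 N grips a figure firmly.
Things that resemble listed ones, but are neither listed nor needed, are in the scene too. What is shaped like the part that bears gnome_mid but green is not meant. Leave any pink look-alike of the part that bears tongs_grip alone.

How it is judged:
By the outcome, as a careful person would: the job done as asked, in the order asked, and still so for the second after the job is handed in, while the arm keeps its last pose, push and grip.
It also fails if it takes over 67 s, if anything falls off the work surface, if the arm or the gripper's body presses on something with over 40 N, if the wrist force passes 120 N, or if a joint passes its speed limit or range.

### The arm

A 6-joint arm with a two-finger parallel gripper is mounted at the origin on the work surface. World frame = base frame: x ahead of the robot, y to its left, z up, the work surface at z = 0. Lengths are in m, angles in rad, forces in N, time in s.
With the tool pointing down it reaches from about 0.35 to 1 m from the base axis. Payload 7.1 kg.
Tool frame: the origin (TCP) lies midway between the tips of the shut fingers; the grasp point (between the pads) lies 19 mm behind it; z points along the fingers, y is the direction in which the jaws open and shut (so a half turn about z gives the same grasp; the last joint's range is limited). The gripper opens to 85 mm and grips with 20 to 120 N. Pads are 22 mm wide; open, the fingers measure 114 mm over their backs; the gripper's body (76 mm by 85 mm) begins 54 mm behind the grasp point. The pads swing forward as they close: fully open they stand 13 mm farther back than shut.
Start: joints at [1.15, 0.423, 1.63, -0, 1.089, -0.019], TCP at [0.244, 0.575, 0.231] pointing down, gripper open.
Joint ranges: [-3, 3], [-0.9, 2.11], [0.09, 2.58], [-1.31, 4.45], [0.11, 2.69], [-2.54, 2.54]. Speed limits (rad/s): [2.39, 2.39, 3.01, 3.14, 3.14, 3.14].

### API

Orientations are given as a unit quaternion [w, x, y, z].
In Python, from bench import ctrl, eyes gives the robot as it stands.
- The arm moves only by the tool arm_command, never from a script. Its argument "plan" is a list of rows, each an object of numbers: "wx", "wy", "wz": the turn, a rotation vector about the tool's x, y, z in rad; "dx", "dy", "dz": the shift along the tool's x, y, z in cm; "grip": the gripper command: -1 is shut, 1 is fully open, values between are in proportion. In form: [{"wx": .., "wy": .., "wz": .., "dx": .., "dy": .., "dz": .., "grip": ..}, ...]. A call has 1 to 5 rows; each row shifts and turns the commanded pose from where the row before left it, along the tool's axes as they then stand; what a row does not reach is not made up. A row lasts 1/8 s, in which the tool goes at most 62.5 mm and 10.7 degrees, less where a joint would pass 70% of its speed; a pose out of reach is approached as far as the arm can. A call with a gripper value outside its range is refused whole. The fingers move at their own pace and stop on an object; "squeeze" is the grip in N (left out, the last holds). Time passes only in rows, so rows that do not move let the fingers close. It gives the time, the measured TCP pose, the force and the opening at its end, in the units of the state.
- ctrl.get_state(): the state, without advancing time (a new reading comes with each control period).
- eyes.grab_frame(name): name is "side" or "top"; returns the picture (400x640x3 uint8, red, green, blue); there is no depth.
- eyes.camera_params(name): a dict with "fx", "fy", "cx", "cy" (pixels), "k1" (the pictures are not rectified: a ray, as slopes to the right and down, at radius r is drawn at 1 + k1 r^2 times it, then the intrinsics apply), "xyz" and "rotation" of the camera in the world. Camera axes: x right, y down, z forward; pixel columns grow to the right and rows downward; lengths in m; the calibration is good to about 2 mm. A picture is of the moment at which its call begins. camera_params takes no time and is no camera call.
- ctrl.finish_job(): hands the job in, once; it reports no verdict.
The state is a dict: "time_s": time; "joint_pos": joint angles; "joint_vel": joint speeds; "joint_torque": joint torques, N m; "tool_pos": TCP position; "tool_rot": TCP orientation; "force": force on the tool from outside, world axes, zero at the start; "moment": the same for the moment, N m; "opening": opening from 0.0 (shut) to 1.0 (fully open).
Only numpy, scipy, OpenCV 4.12 (cv2) and the standard library are available. Lean on these libraries where they do the work, as an engineer would, in place of code of your own. Each camera call takes 0.05 s, during which the arm holds its last target.

## Working session

There is one attempt and no reset: what is moved stays moved. The work goes in short steps, Python scripts to look and compute and a tool call to move; the robot and the scene stay as the last step left them, time stands still between calls to the robot, and variables do not carry over. Pictures are saved under pics/ and viewed, and the job is handed in when it is done.

Besides the shell and the picture viewer there is one more tool, called by a JSON object that holds its "method" and its "body", one argument or row to a line. arm_command: Moves the arm, as the interface text tells. Its arguments: {"type":"object","properties":{"plan":{"type":"array"},"squeeze":{"type":"number"}},"required":["plan"]}

```bash
ls; mkdir -p pics
python3 - <<'E'
from bench import ctrl, eyes
import cv2
for n in ("side","top"):
    p=eyes.camera_params(n); print(n,p)
    im=eyes.grab_frame(n); cv2.imwrite(f"pics/{n}0.png",im[:,:,::-1])
s=ctrl.get_state(); print(s)
E
```

```text
pics
side {'fx': 402.95647101697506, 'fy': 402.95647101697506, 'cx': 318.3538276870266, 'cy': 199.72612256797652, 'k1': 0.01197946073172642, 'xyz': array([0.36234436, 0.69069866, 0.60349533]), 'rotation': array([ 0.04510612, -0.07186604,  0.87837916, -0.470373  ])}
top {'fx': 389.3238471433579, 'fy': 389.3238471433579, 'cx': 314.7091375604492, 'cy': 201.14040829851623, 'k1': -0.03643686357429802, 'xyz': array([ 0.3607118 , -0.02443875,  0.96428798]), 'rotation': array([ 0.05316042, -0.6957726 ,  0.71474193, -0.04710028])}
{'time_s': 0.1, 'joint_pos': array([ 1.14999687e+00,  4.23796498e-01,  1.63060376e+00,  2.22231210e-05,
        1.08862032e+00, -1.90038525e-02]), 'joint_vel': array([ 0.00088628, -0.00170765, -0.00350096,  0.00108218,  0.0002693 ,
        0.0003104 ]), 'joint_torque': array([-7.96497920e-05, -5.58426261e+01, -2.82444406e+01, -8.02229238e-05,
        2.97335420e-03, -7.35353240e-06]), 'tool_pos': array([0.24418961, 0.57478254, 0.23060726]), 'tool_rot': array([-1.65343137e-04,  1.99554160e-01,  9.79886538e-01, -6.94622164e-04]), 'force': array([-0.11045651, -0.51691702,  0.58677712]), 'moment': array([-0.00706877,  0.02292476,  0.04203989]), 'opening': 1.0023502709707233}
```

View pics/side0.png

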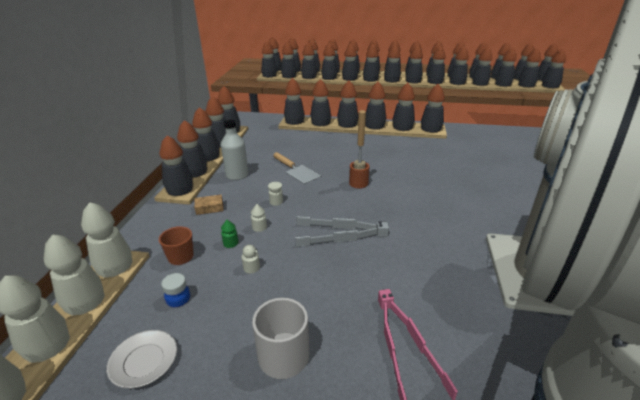

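View pics/top0.png

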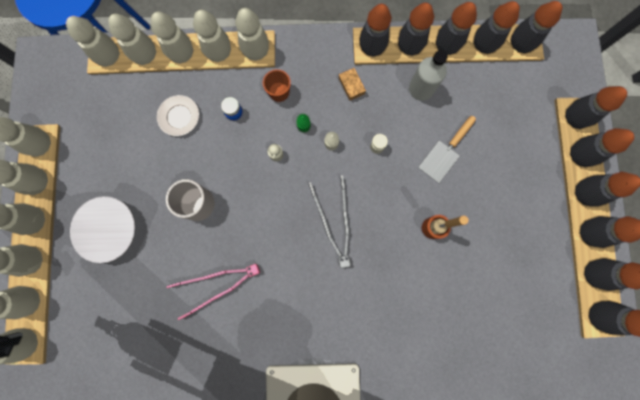

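```bash
cat > h.py <<'E'
import numpy as np, cv2
from scipy.spatial.transform import Rotation as R
from scipy.optimize import least_squares
from bench import ctrl, eyes
P={n:eyes.camera_params(n) for n in("side","top")}
def q2R(q): return R.from_quat([q[1],q[2],q[3],q[0]]).as_matrix()
def proj(n,X):
    p=P[n]; X=np.atleast_2d(X); c=(X-p["xyz"])@q2R(p["rotation"])
    s=c[:,:2]/c[:,2:]; r2=(s**2).sum(1,keepdims=True); s=s*(1+p["k1"]*r2)
    return s*[p["fx"],p["fy"]]+[p["cx"],p["cy"]]
def ray(n,uv):
    p=P[n]; d=(np.array(uv,float)-[p["cx"],p["cy"]])/[p["fx"],p["fy"]]; s=d.copy()
    for _ in range(20): s=d/(1+p["k1"]*(s@s))
    v=q2R(p["rotation"])@np.array([s[0],s[1],1]); return p["xyz"],v/np.linalg.norm(v)
def atz(n,uv,z):
    o,v=ray(n,uv); return o+v*(z-o[2])/v[2]
def tri(obs):
    A=np.zeros((3,3));b=np.zeros(3)
    for n,uv in obs:
        o,v=ray(n,uv);M=np.eye(3)-np.outer(v,v);A+=M;b+=M@o
    return np.linalg.solve(A,b)
def crop(im,x0,y0,x1,y1,f,name):
    c=cv2.resize(im[y0:y1,x0:x1],None,fx=f,fy=f,interpolation=cv2.INTER_CUBIC); cv2.imwrite("pics/"+name+".png",c)
E
python3 - <<'E'
from h import *
s=cv2.imread("pics/side0.png");t=cv2.imread("pics/top0.png")
crop(s,210,90,410,290,3,"s0a"); crop(t,150,100,350,220,4,"t0a"); crop(t,300,130,480,280,4,"t0b")
print(proj("top",[[0,0,0],[.244,.575,.2]]),proj("side",[[0.0,0,0]]))
E
```

```text
[[312.61244989 411.60186455]
 [ 15.12323651 323.33402418]] [[547.98472683 273.79631406]]
```

View pics/s0a.png

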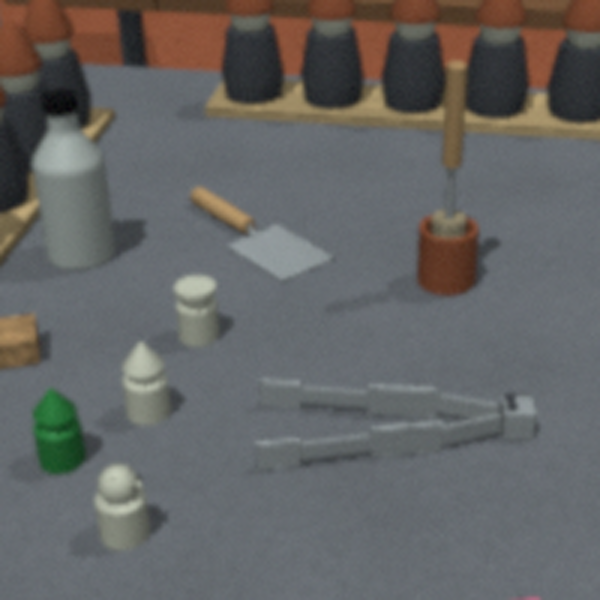

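View pics/t0a.png

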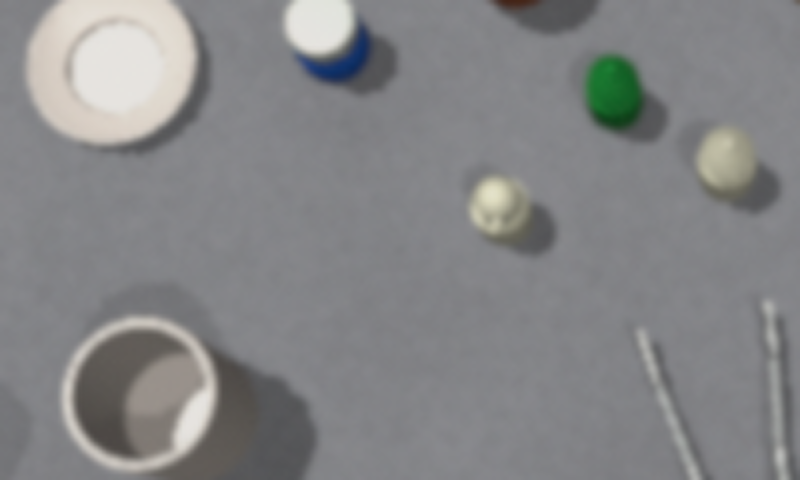

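View pics/t0b.png

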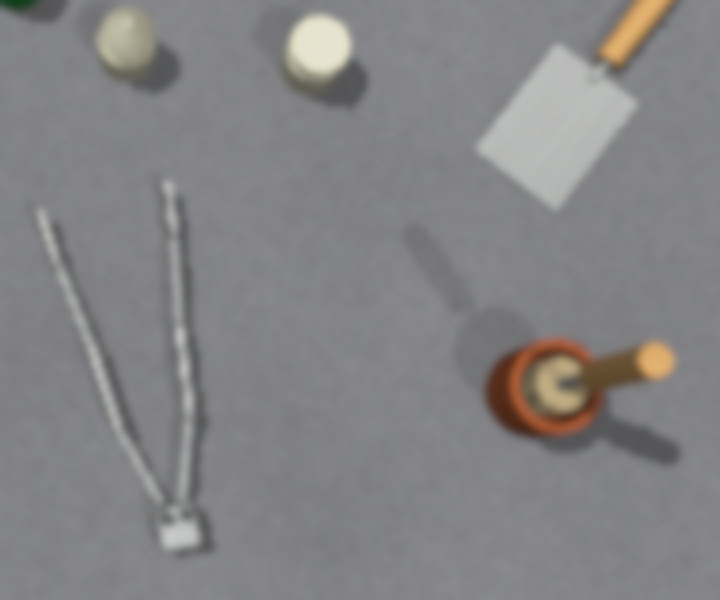

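Run:
```python
from h import *
f=lambda a:np.round(a,4)
bt=tri([("side",(361.9,111.7)),("top",(464.2,220.2))]); print("brush top",f(bt), f(atz("top",(464.2,220.2),.218)))
pr=tri([("side",(359.7,165.3)),("top",(439,226.2))]); print("pot rim",f(pr),f(atz("top",(439,226.2),.06)),f(atz("side",(359.7,165.3),.06)))
# jar rim
print("jar top", f(atz("top",(185,198.2),.095)))
gt=tri([("side",(257,204)),("top",(331.7,138.2))]); print("gnome tip",f(gt),f(atz("top",(331.7,138.2),.068)),f(atz("side",(257,204),.068)))
for uv in [(310.5,182.5),(342.2,175.8)]: print("jaw tip",f(atz("top",uv,.026)))
print("pivot",f(atz("top",(345,262.5),.028)))
```

```text
brush top [ 0.4231 -0.3075  0.2147] [ 0.4224 -0.3063  0.218 ]
pot rim [ 0.4227 -0.3065  0.0581] [ 0.4231 -0.3059  0.06  ] [ 0.4218 -0.3029  0.06  ]
jar top [0.4999 0.2763 0.095 ]
gnome tip [ 0.6422 -0.0625  0.0675] [ 0.6391 -0.0628  0.068 ] [ 0.6451 -0.0625  0.068 ]
jaw tip [ 0.5413 -0.009   0.026 ]
jaw tip [ 0.5559 -0.0873  0.026 ]
pivot [ 0.3453 -0.0863  0.028 ]
```

```bash
cat >> h.py <<'E'
def circ(c,r,z,n=60):
    a=np.linspace(0,2*np.pi,n); return np.c_[c[0]+r*np.cos(a),c[1]+r*np.sin(a),0*a+z]
def draw(im,n,X,col=(0,0,255),f=4,off=(0,0),closed=False):
    p=((proj(n,X)-off+0.5)*f-0.5); cv2.polylines(im,[np.round(p*8).astype(int)],closed,col,1,cv2.LINE_AA,3)
def tongs_pts(g,th,w_over=.054):
    # plate tops & jaws
    d=np.array([np.cos(th),np.sin(th)]);l=np.array([-d[1],d[0]]);out=[]
    for s in(1,-1):
        out.append([[*(np.array(g)+d*x+l*s*y),z] for x,y,z in[(-.028,.0245,.028),(.028,.0295,.028),(.083,.0375,.026),(.117,.0415,.026)]])
    return out
E
cat > ov.py <<'E'
from h import *
jar=(.500,.2763);pot=(.4228,-.306);gn=(.6415,-.0627);tg=(.4336,-.0695);th=.185
import sys
def show(n,src,box,f,name):
    im=cv2.imread(src);x0,y0,x1,y1=box
    c=cv2.resize(im[y0:y1,x0:x1],None,fx=f,fy=f,interpolation=cv2.INTER_CUBIC);o=(x0,y0)
    draw(c,n,circ(jar,.044,.095),(0,0,255),f,o);draw(c,n,circ(jar,.044,0),(0,255,0),f,o)
    draw(c,n,circ(pot,.028,.06),(255,0,0),f,o);draw(c,n,circ(pot,.028,0),(0,255,0),f,o)
    draw(c,n,circ(pot,.009,.218),(0,0,255),f,o)
    draw(c,n,circ(gn,.018,.034),(0,0,255),f,o);draw(c,n,circ(gn,.018,0),(0,255,0),f,o);draw(c,n,circ(gn,.001,.068),(0,0,255),f,o)
    for t in tongs_pts(tg,th): draw(c,n,np.array(t),(0,0,255),f,o)
    cv2.imwrite("pics/"+name+".png",c)
if __name__=="__main__":
    show("top","pics/top0.png",(290,110,480,280),4,"ov1");show("side","pics/side0.png",(230,90,410,290),3,"ov2")
    c=[("top",(140,160,230,240)),("side",(230,280,330,390))]
    ims=[]
    for i,(n,b) in enumerate(c): show(n,f"pics/{n}0.png",b,4,f"ovj{i}"); ims.append(cv2.resize(cv2.imread(f"pics/ovj{i}.png"),(400,420)))
    cv2.imwrite("pics/ov3.png",np.hstack(ims))
E
python3 ov.py
```

```text
(no output)
```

View pics/ov1.png

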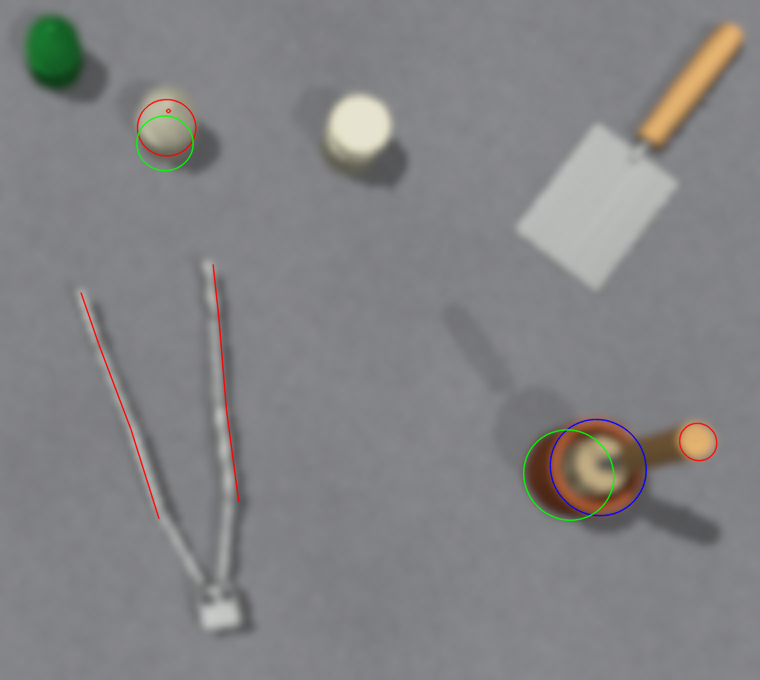

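View pics/ov2.png

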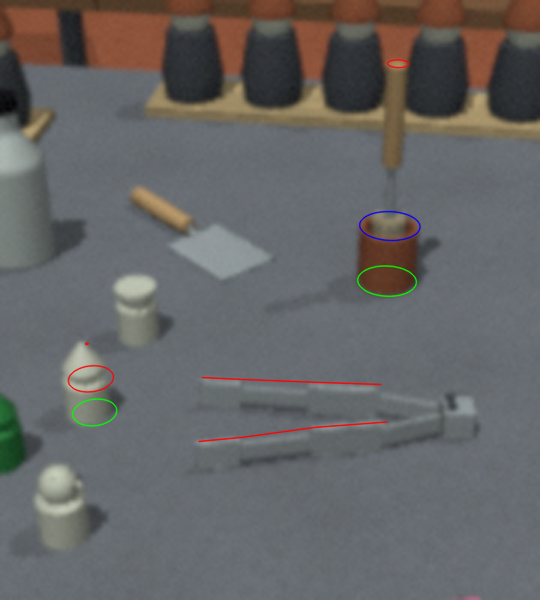

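View pics/ov3.png

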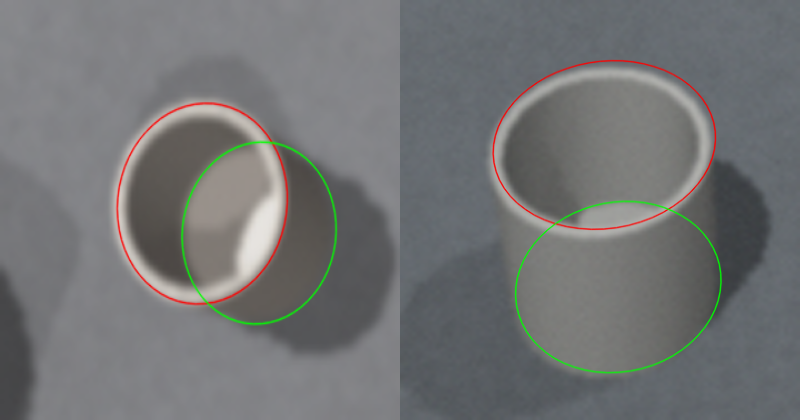

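```bash
cat >> h.py <<'E'
def plan(wps,p0=None,q0=None,step=.056,astep=.17):
    """wps: list of (x,y,z,yaw_y_deg or None, nrows or None). prints rows"""
    s=ctrl.get_state(); p=np.array(s["tool_pos"] if p0 is None else p0); Rm=q2R(s["tool_rot"] if q0 is None else q0)
    for w in wps:
        tgt=np.array(w[:3]); 
        if len(w)>3 and w[3] is not None:
            a=np.radians(w[3]); y=np.array([np.cos(a),np.sin(a),0]); z=np.array([0,0,-1.]); Rt=np.c_[np.cross(y,z),y,z]
        else: Rt=Rm
        rv=R.from_matrix(Rm.T@Rt).as_rotvec(); d=tgt-p
        n=int(w[4]) if len(w)>4 and w[4] else max(1,int(np.ceil(max(np.linalg.norm(d)/step,np.linalg.norm(rv)/astep))))
        print("->",np.round(tgt,3),"n",n)
        for i in range(n):
            dl=Rm.T@(d/n)*100; r=dict(dx=round(dl[0],2),dy=round(dl[1],2),dz=round(dl[2],2))
            if np.linalg.norm(rv)>1e-3: r.update(wx=round(rv[0]/n,4),wy=round(rv[1]/n,4),wz=round(rv[2]/n,4))
            if i<1 or np.linalg.norm(rv)>1e-3: print("  ",r)
            p=p+d/n; Rm=Rm@R.from_rotvec(rv/n).as_matrix()
def st():
    s=ctrl.get_state(); Rm=q2R(s["tool_rot"]); print("t %.2f pos %s yaw_y %.1f tilt %s j %s F %s M %s op %.3f"%(s["time_s"],np.round(s["tool_pos"],4),np.degrees(np.arctan2(Rm[1,1],Rm[0,1])),np.round(Rm[:2,2],4),np.round(s["joint_pos"],2),np.round(s["force"],1),np.round(s["moment"],2),s["opening"]))
E
python3 - <<'E'
from h import *
st()
plan([(.45,.15,.26),(.4228,-.305,.25),(.4228,-.305,.164)])
print([np.round(atz("top",(150+500/4,100+210/4),.06),3),np.round(atz("top",(379.7,141.3),.052),3)])
E
```

```text
t 0.10 pos [0.2442 0.5748 0.2306] yaw_y 67.0 tilt [-0.0006 -0.0013] j [ 1.15  0.42  1.63  0.    1.09 -0.02] F [-0.1 -0.5  0.6] M [-0.01  0.02  0.04] op 1.002
-> [0.45 0.15 0.26] n 9
   {'dx': np.float64(-3.95), 'dy': np.float64(-3.45), 'dz': np.float64(-0.32)}
-> [ 0.423 -0.305  0.25 ] n 9
   {'dx': np.float64(-1.7), 'dy': np.float64(-4.77), 'dz': np.float64(0.12)}
-> [ 0.423 -0.305  0.164] n 2
   {'dx': np.float64(-0.0), 'dy': np.float64(0.01), 'dz': np.float64(4.3)}
[array([0.61 , 0.074, 0.06 ]), array([ 0.633, -0.179,  0.052])]
```

{"method": "arm_command", "body": {
  "plan": [
    {"dx": -3.95, "dy": -3.45, "dz": -0.32, "grip": 1},
    {"dx": -3.95, "dy": -3.45, "dz": -0.32, "grip": 1},
    {"dx": -3.95, "dy": -3.45, "dz": -0.32, "grip": 1},
    {"dx": -3.95, "dy": -3.45, "dz": -0.32, "grip": 1},
    {"dx": -3.95, "dy": -3.45, "dz": -0.32, "grip": 1}
  ]
}}

```text
$.plan[0]: bad value
```

{"method": "arm_command", "body": {
  "plan": [
    {"dx": -3.95, "dy": -3.45, "dz": -0.32, "grip": 1},
    {"dx": -3.95, "dy": -3.45, "dz": -0.32, "grip": 1},
    {"dx": -3.95, "dy": -3.45, "dz": -0.32, "grip": 1},
    {"dx": -3.95, "dy": -3.45, "dz": -0.32, "grip": 1},
    {"dx": -1.7, "dy": -4.77, "dz": 0.12, "grip": 1}
  ]
}}

```text
$.plan[0]: bad value
```

{"method": "arm_command", "body": {
  "plan": [
    {"wx": 0, "wy": 0, "wz": 0, "dx": -3.95, "dy": -3.45, "dz": -0.32, "grip": 1},
    {"wx": 0, "wy": 0, "wz": 0, "dx": -3.95, "dy": -3.45, "dz": -0.32, "grip": 1},
    {"wx": 0, "wy": 0, "wz": 0, "dx": -3.95, "dy": -3.45, "dz": -0.32, "grip": 1},
    {"wx": 0, "wy": 0, "wz": 0, "dx": -3.95, "dy": -3.45, "dz": -0.32, "grip": 1},
    {"wx": 0, "wy": 0, "wz": 0, "dx": -3.95, "dy": -3.45, "dz": -0.32, "grip": 1}
  ]
}}

```text
time_s: 0.72
tool_pos: [0.359, 0.3376, 0.2472]
tool_rot: [-0.0, 0.199, 0.98, -0.0]
force: [1.2, -0.1, -0.3]
opening: 1.002
```

{"method": "arm_command", "body": {
  "plan": [
    {"wx": 0, "wy": 0, "wz": 0, "dx": -3.95, "dy": -3.45, "dz": -0.32, "grip": 1},
    {"wx": 0, "wy": 0, "wz": 0, "dx": -3.95, "dy": -3.45, "dz": -0.32, "grip": 1},
    {"wx": 0, "wy": 0, "wz": 0, "dx": -3.95, "dy": -3.45, "dz": -0.32, "grip": 1},
    {"wx": 0, "wy": 0, "wz": 0, "dx": -3.95, "dy": -3.45, "dz": -0.32, "grip": 1},
    {"wx": 0, "wy": 0, "wz": 0, "dx": -1.7, "dy": -4.77, "dz": 0.12, "grip": 1}
  ]
}}

```text
time_s: 1.35
tool_pos: [0.4487, 0.0983, 0.2592]
tool_rot: [0.001, 0.2, 0.98, 0.0]
force: [0.7, -0.8, -0.4]
opening: 1.002
```

{"method": "arm_command", "body": {
  "plan": [
    {"wx": 0, "wy": 0, "wz": 0, "dx": -1.7, "dy": -4.77, "dz": 0.12, "grip": 1},
    {"wx": 0, "wy": 0, "wz": 0, "dx": -1.7, "dy": -4.77, "dz": 0.12, "grip": 1},
    {"wx": 0, "wy": 0, "wz": 0, "dx": -1.7, "dy": -4.77, "dz": 0.12, "grip": 1},
    {"wx": 0, "wy": 0, "wz": 0, "dx": -1.7, "dy": -4.77, "dz": 0.12, "grip": 1},
    {"wx": 0, "wy": 0, "wz": 0, "dx": -1.7, "dy": -4.77, "dz": 0.12, "grip": 1}
  ]
}}

```text
time_s: 1.98
tool_pos: [0.4316, -0.1545, 0.2528]
tool_rot: [-0.0, 0.2, 0.98, 0.0]
force: [1.2, -0.8, 0.1]
opening: 0.999
```

Run:
```python
from h import *
st()
plan([(.4228,-.305,.25)])
t=eyes.grab_frame("top")[:,:,::-1].copy();cv2.imwrite("pics/top1.png",t)
```

```text
t 1.98 pos [ 0.4316 -0.1545  0.2528] yaw_y 67.0 tilt [-0.      0.0001] j [-0.37  0.15  1.96  0.    1.03 -1.54] F [ 1.2 -0.8  0.1] M [ 0.01 -0.04 -0.03] op 0.999
-> [ 0.423 -0.305  0.25 ] n 3
   {'dx': np.float64(-1.69), 'dy': np.float64(-4.73), 'dz': np.float64(0.09)}
```

View pics/top1.png

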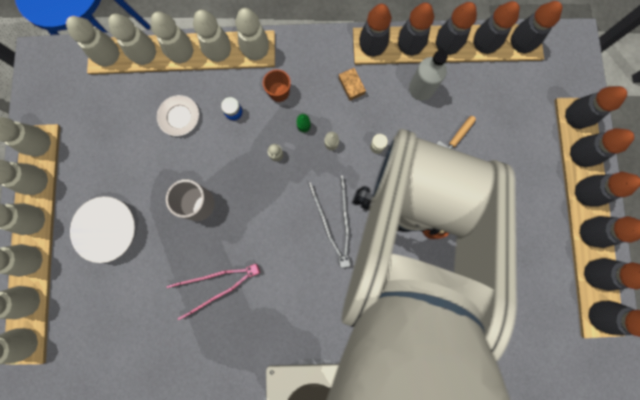

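{"method": "arm_command", "body": {
  "plan": [
    {"wx": 0, "wy": 0, "wz": 0, "dx": -1.69, "dy": -4.73, "dz": 0.09, "grip": 1},
    {"wx": 0, "wy": 0, "wz": 0, "dx": -1.69, "dy": -4.73, "dz": 0.09, "grip": 1},
    {"wx": 0, "wy": 0, "wz": 0, "dx": -1.69, "dy": -4.73, "dz": 0.09, "grip": 1},
    {"wx": 0, "wy": 0, "wz": 0, "dx": 0, "dy": 0, "dz": 0, "grip": 1}
  ]
}}

```text
time_s: 2.52
tool_pos: [0.4229, -0.306, 0.2499]
tool_rot: [-0.0, 0.201, 0.98, -0.0]
force: [0.5, 0.5, 1.0]
opening: 0.998
```

Run:
```python
from h import *
st()
t=eyes.grab_frame("side")[:,:,::-1].copy();crop(t,280,40,450,200,4,"s2")
p=ctrl.get_state()["tool_pos"]; print((proj("side",p)-[280,40]+.5)*4, (proj("side",[[.4228,-.305,.218]])-[280,40]+.5)*4)
```

```text
t 2.52 pos [ 0.4229 -0.306   0.2499] yaw_y 66.8 tilt [-0.0001 -0.0004] j [-0.65  0.25  1.84 -0.    1.05 -1.81] F [0.5 0.5 1. ] M [0.08 0.01 0.06] op 0.998
[[333.18757725 238.05244683]] [[330.69868552 285.49232297]]
```

View pics/s2.png

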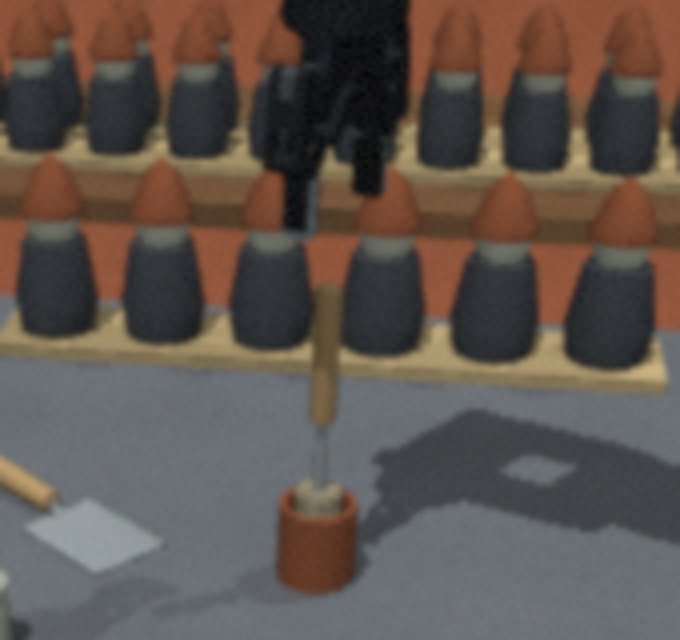

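{"method": "arm_command", "body": {
  "plan": [
    {"wx": 0, "wy": 0, "wz": 0, "dx": 0, "dy": 0.05, "dz": 4.3, "grip": 1},
    {"wx": 0, "wy": 0, "wz": 0, "dx": 0, "dy": 0, "dz": 4.3, "grip": 1},
    {"wx": 0, "wy": 0, "wz": 0, "dx": 0, "dy": 0, "dz": 0, "grip": 0},
    {"wx": 0, "wy": 0, "wz": 0, "dx": 0, "dy": 0, "dz": 0, "grip": -1},
    {"wx": 0, "wy": 0, "wz": 0, "dx": 0, "dy": 0, "dz": 0, "grip": -1}
  ],
  "squeeze": 40
}}

```text
time_s: 3.2
tool_pos: [0.4246, -0.3033, 0.1661]
tool_rot: [0.001, 0.199, 0.98, -0.001]
force: [-0.5, 0.4, 1.2]
opening: 0.375
```

{"method": "arm_command", "body": {
  "plan": [
    {"wx": 0, "wy": 0, "wz": 0, "dx": 0, "dy": 0, "dz": 0, "grip": -1},
    {"wx": 0, "wy": 0, "wz": 0, "dx": 0, "dy": 0, "dz": 0, "grip": -1}
  ]
}}

```text
time_s: 3.45
tool_pos: [0.4244, -0.3036, 0.1658]
tool_rot: [0.001, 0.2, 0.98, -0.001]
force: [-1.4, -0.9, 7.2]
opening: 0.201
```

Run:
```python
from h import *
st()
t=eyes.grab_frame("side")[:,:,::-1].copy();crop(t,280,40,450,200,4,"s3")
```

```text
t 3.45 pos [ 0.4244 -0.3036  0.1658] yaw_y 67.0 tilt [ 0.0025 -0.002 ] j [-0.64  0.36  1.91 -0.    0.87 -1.81] F [-1.4 -0.9  7.2] M [0.02 0.11 0.  ] op 0.201
```

View pics/s3.png

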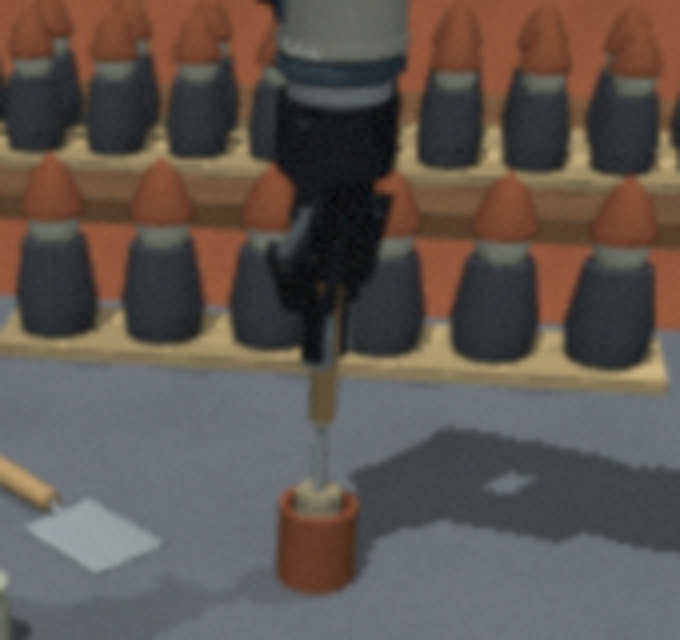

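Run:
```python
from h import *
plan([(.4244,-.3036,.316),(.50,.2775,.30)],step=.052)
```

```text
-> [ 0.424 -0.304  0.316] n 3
   {'dx': np.float64(-0.01), 'dy': np.float64(-0.0), 'dz': np.float64(-5.01)}
-> [0.5   0.278 0.3  ] n 12
   {'dx': np.float64(1.31), 'dy': np.float64(4.7), 'dz': np.float64(0.13)}
```

{"method": "arm_command", "body": {
  "plan": [
    {"wx": 0, "wy": 0, "wz": 0, "dx": 0, "dy": 0, "dz": -2.5, "grip": -1},
    {"wx": 0, "wy": 0, "wz": 0, "dx": 0, "dy": 0, "dz": -5, "grip": -1},
    {"wx": 0, "wy": 0, "wz": 0, "dx": 0, "dy": 0, "dz": -5, "grip": -1},
    {"wx": 0, "wy": 0, "wz": 0, "dx": 0, "dy": 0, "dz": -2.5, "grip": -1}
  ],
  "squeeze": 60
}}

```text
time_s: 4.0
tool_pos: [0.4241, -0.3034, 0.3176]
tool_rot: [0.002, 0.2, 0.98, -0.001]
force: [0.7, 0.0, -1.1]
opening: 0.196
```

Run:
```python
from h import *
st()
plan([(.50,.2775,.30)],step=.052)
t=eyes.grab_frame("side")[:,:,::-1].copy();crop(t,280,40,450,200,4,"s4")
```

```text
t 4.00 pos [ 0.4241 -0.3034  0.3176] yaw_y 67.0 tilt [ 0.0036 -0.0026] j [-0.64  0.17  1.77  0.    1.19 -1.81] F [ 0.7  0.  -1.1] M [-0.01 -0.02  0.06] op 0.196
-> [0.5   0.278 0.3  ] n 12
   {'dx': np.float64(1.31), 'dy': np.float64(4.7), 'dz': np.float64(0.14)}
```

View pics/s4.png

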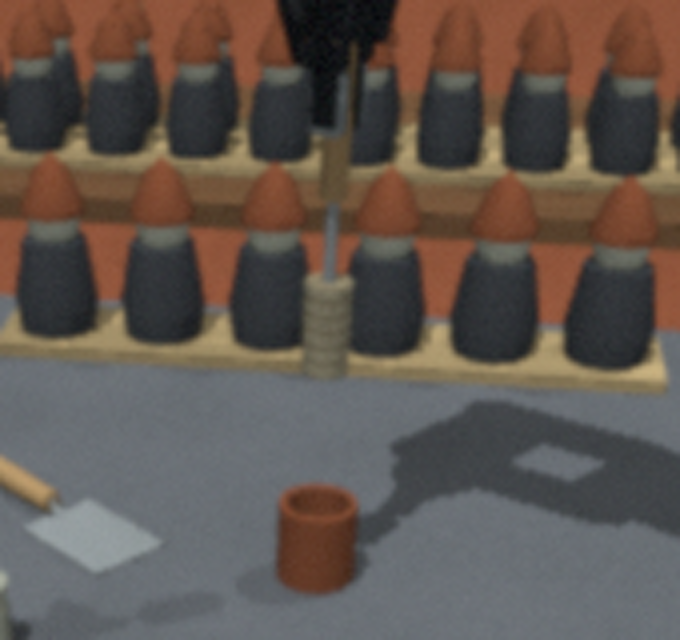

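{"method": "arm_command", "body": {
  "plan": [
    {"wx": 0, "wy": 0, "wz": 0, "dx": 0.66, "dy": 2.35, "dz": 0.07, "grip": -1},
    {"wx": 0, "wy": 0, "wz": 0, "dx": 1.31, "dy": 4.7, "dz": 0.14, "grip": -1},
    {"wx": 0, "wy": 0, "wz": 0, "dx": 1.31, "dy": 4.7, "dz": 0.14, "grip": -1},
    {"wx": 0, "wy": 0, "wz": 0, "dx": 1.31, "dy": 4.7, "dz": 0.14, "grip": -1},
    {"wx": 0, "wy": 0, "wz": 0, "dx": 1.31, "dy": 4.7, "dz": 0.14, "grip": -1}
  ]
}}

```text
time_s: 4.68
tool_pos: [0.4515, -0.0836, 0.3075]
tool_rot: [-0.0, 0.2, 0.98, 0.0]
force: [0.6, 0.5, -1.5]
opening: 0.195
```

{"method": "arm_command", "body": {
  "plan": [
    {"wx": 0, "wy": 0, "wz": 0, "dx": 1.31, "dy": 4.7, "dz": 0.14, "grip": -1},
    {"wx": 0, "wy": 0, "wz": 0, "dx": 1.31, "dy": 4.7, "dz": 0.14, "grip": -1},
    {"wx": 0, "wy": 0, "wz": 0, "dx": 1.31, "dy": 4.7, "dz": 0.14, "grip": -1},
    {"wx": 0, "wy": 0, "wz": 0, "dx": 1.31, "dy": 4.7, "dz": 0.14, "grip": -1},
    {"wx": 0, "wy": 0, "wz": 0, "dx": 1.31, "dy": 4.7, "dz": 0.14, "grip": -1}
  ]
}}

```text
time_s: 5.3
tool_pos: [0.4832, 0.1583, 0.3005]
tool_rot: [-0.0, 0.2, 0.98, -0.0]
force: [1.0, -0.4, -1.3]
opening: 0.198
```

Run:
```python
from h import *
st()
plan([(.50,.2775,.30)],step=.05)
```

```text
t 5.30 pos [0.4832 0.1583 0.3005] yaw_y 67.0 tilt [-0.0003 -0.0001] j [ 0.29  0.17  1.81 -0.    1.16 -0.88] F [ 1.  -0.4 -1.3] M [-0.07 -0.02 -0.05] op 0.198
-> [0.5   0.278 0.3  ] n 3
   {'dx': np.float64(1.04), 'dy': np.float64(3.88), 'dz': np.float64(0.02)}
```

{"method": "arm_command", "body": {
  "plan": [
    {"wx": 0, "wy": 0, "wz": 0, "dx": 1.1, "dy": 4.2, "dz": 0, "grip": -1},
    {"wx": 0, "wy": 0, "wz": 0, "dx": 1.1, "dy": 4.2, "dz": 0, "grip": -1},
    {"wx": 0, "wy": 0, "wz": 0, "dx": 0.9, "dy": 3.2, "dz": 0, "grip": -1},
    {"wx": 0, "wy": 0, "wz": 0, "dx": 0, "dy": 0, "dz": 0, "grip": -1}
  ]
}}

```text
time_s: 5.8
tool_pos: [0.5, 0.2774, 0.3001]
tool_rot: [-0.0, 0.198, 0.98, -0.0]
force: [-0.5, -0.3, -1.4]
opening: 0.196
```

Run:
```python
from h import *
st()
plan([(.50,.2775,.30)],step=.05)
p=ctrl.get_state()["tool_pos"]
t=eyes.grab_frame("side")[:,:,::-1].copy();b=(210,200)
c=cv2.resize(t[200:390,210:370],None,fx=3,fy=3,interpolation=cv2.INTER_CUBIC)
draw(c,"side",circ(p[:2],.015,p[2]-.158),(0,0,255),3,b);draw(c,"side",circ((.5,.2775),.039,.095),(0,255,0),3,b);cv2.imwrite("pics/s5.png",c)
t=eyes.grab_frame("top")[:,:,::-1].copy();cv2.imwrite("pics/t5.png",t)
```

```text
t 5.80 pos [0.5    0.2774 0.3001] yaw_y 67.1 tilt [-0.0007 -0.    ] j [ 0.49  0.27  1.68  0.    1.19 -0.69] F [-0.5 -0.3 -1.4] M [-0.01  0.06  0.02] op 0.196
-> [0.5   0.278 0.3  ] n 1
   {'dx': np.float64(0.01), 'dy': np.float64(0.0), 'dz': np.float64(0.01)}
```

View pics/s5.png

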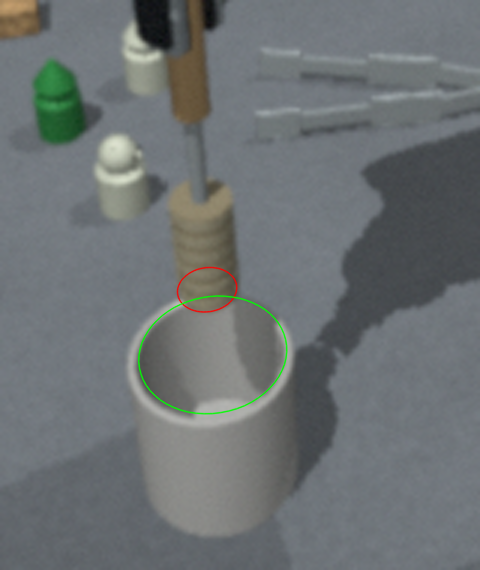

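View pics/t5.png

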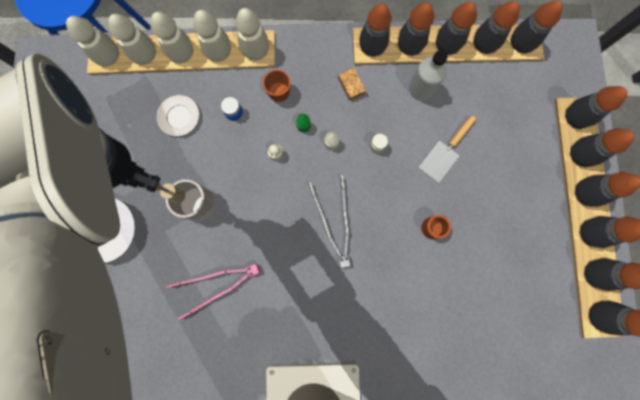

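{"method": "arm_command", "body": {
  "plan": [
    {"wx": 0, "wy": 0, "wz": 0, "dx": 0, "dy": 0, "dz": 3.5, "grip": -1},
    {"wx": 0, "wy": 0, "wz": 0, "dx": 0, "dy": 0, "dz": 5, "grip": -1},
    {"wx": 0, "wy": 0, "wz": 0, "dx": 0, "dy": 0, "dz": 3.2, "grip": -1},
    {"wx": 0, "wy": 0, "wz": 0, "dx": 0, "dy": 0, "dz": 1.4, "grip": -1},
    {"wx": 0, "wy": 0, "wz": 0, "dx": 0, "dy": 0, "dz": 0.1, "grip": -1}
  ]
}}

```text
time_s: 6.52
tool_pos: [0.5002, 0.2749, 0.1687]
tool_rot: [-0.0, 0.2, 0.98, -0.0]
force: [0.5, 0.3, -0.3]
opening: 0.197
```

Run:
```python
from h import *
st()
```

```text
t 6.53 pos [0.5002 0.2749 0.1687] yaw_y 66.9 tilt [-0.0009 -0.0006] j [ 0.48  0.43  1.8  -0.    0.92 -0.69] F [ 0.5  0.3 -0.3] M [-0.01 -0.02  0.02] op 0.197
```

{"method": "arm_command", "body": {
  "plan": [
    {"wx": 0, "wy": 0, "wz": 0, "dx": 0, "dy": 0.1, "dz": 0.2, "grip": -1},
    {"wx": 0, "wy": 0, "wz": 0, "dx": 0, "dy": 0.1, "dz": 0.1, "grip": -1},
    {"wx": 0, "wy": 0, "wz": 0, "dx": 0, "dy": 0, "dz": 0, "grip": -1}
  ]
}}

```text
time_s: 6.9
tool_pos: [0.5015, 0.2778, 0.1666]
tool_rot: [0.001, 0.199, 0.98, 0.0]
force: [-0.2, 0.1, -0.8]
opening: 0.194
```

Run:
```python
from h import *
for i in range(1): st()
```

```text
t 6.90 pos [0.5015 0.2778 0.1666] yaw_y 67.0 tilt [0.0012 0.0006] j [ 0.49  0.43  1.79 -0.    0.92 -0.68] F [-0.2  0.1 -0.8] M [-0.01 -0.01 -0.01] op 0.194
```

{"method": "arm_command", "body": {
  "plan": [
    {"wx": 0, "wy": 0, "wz": 0, "dx": 0, "dy": 0, "dz": 0.15, "grip": -1},
    {"wx": 0, "wy": 0, "wz": 0, "dx": 0, "dy": 0, "dz": 0, "grip": -1}
  ]
}}

```text
time_s: 7.15
tool_pos: [0.5019, 0.278, 0.1659]
tool_rot: [0.001, 0.199, 0.98, 0.001]
force: [-0.8, -0.5, 8.0]
opening: 0.198
```

Run:
```python
from h import *
for i in range(1): st()
t=eyes.grab_frame("side")[:,:,::-1].copy();crop(t,210,180,370,390,3,"s6")
```

```text
t 7.15 pos [0.5019 0.278  0.1659] yaw_y 67.0 tilt [0.002 0.001] j [ 0.49  0.43  1.79 -0.    0.91 -0.68] F [-0.8 -0.5  8. ] M [-0.17  0.31  0.  ] op 0.198
```

View pics/s6.png

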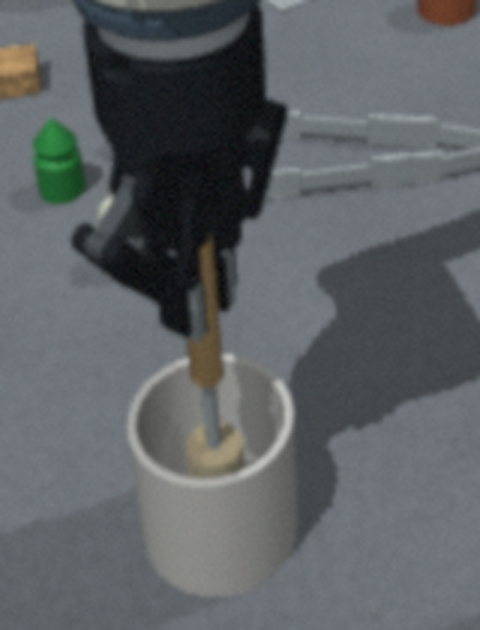

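{"method": "arm_command", "body": {
  "plan": [
    {"wx": 0, "wy": 0, "wz": 0, "dx": 0, "dy": 0, "dz": -2.5, "grip": -1},
    {"wx": 0, "wy": 0, "wz": 0, "dx": 0, "dy": 0, "dz": -4, "grip": -1},
    {"wx": 0, "wy": 0, "wz": 0, "dx": 0, "dy": 0, "dz": -2.5, "grip": -1},
    {"wx": 0, "wy": 0, "wz": 0, "dx": 0, "dy": 0, "dz": 0, "grip": -1},
    {"wx": 0, "wy": 0, "wz": 0, "dx": 0, "dy": 0, "dz": 0, "grip": -1}
  ]
}}

```text
time_s: 7.82
tool_pos: [0.5005, 0.2772, 0.2535]
tool_rot: [-0.0, 0.2, 0.98, -0.0]
force: [-0.4, 0.1, 0.0]
opening: 0.196
```

Run:
```python
from h import *
for i in range(1): st()
t=eyes.grab_frame("side")[:,:,::-1].copy();crop(t,210,180,370,390,3,"s7")
```

```text
t 7.83 pos [0.5005 0.2772 0.2535] yaw_y 67.0 tilt [-0.0011 -0.0006] j [ 0.49  0.32  1.73 -0.    1.09 -0.68] F [-0.4  0.1  0. ] M [-0.   -0.02  0.02] op 0.196
```

View pics/s7.png

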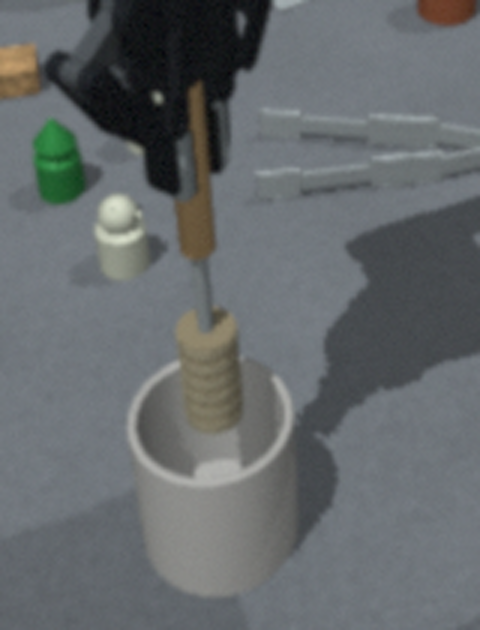

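{"method": "arm_command", "body": {
  "plan": [
    {"wx": 0, "wy": 0, "wz": 0, "dx": 0, "dy": 0, "dz": 3, "grip": -1},
    {"wx": 0, "wy": 0, "wz": 0, "dx": 0, "dy": 0, "dz": 4, "grip": -1},
    {"wx": 0, "wy": 0, "wz": 0, "dx": 0, "dy": 0, "dz": 1.5, "grip": -1},
    {"wx": 0, "wy": 0, "wz": 0, "dx": 0, "dy": 0, "dz": 0.3, "grip": -1},
    {"wx": 0, "wy": 0, "wz": 0, "dx": 0, "dy": 0, "dz": 0.15, "grip": -1}
  ]
}}

```text
time_s: 8.5
tool_pos: [0.5016, 0.2778, 0.1655]
tool_rot: [0.0, 0.2, 0.98, 0.0]
force: [-0.9, 0.3, -0.9]
opening: 0.193
```

Run:
```python
from h import *
for i in range(1): st()
```

```text
t 8.50 pos [0.5016 0.2778 0.1655] yaw_y 67.0 tilt [0.0008 0.0004] j [ 0.48  0.43  1.79 -0.    0.91 -0.68] F [-0.9  0.3 -0.9] M [-0.    0.02 -0.03] op 0.193
```

{"method": "arm_command", "body": {
  "plan": [
    {"wx": 0, "wy": 0, "wz": 0, "dx": 0, "dy": 0, "dz": 0.1, "grip": -1},
    {"wx": 0, "wy": 0, "wz": 0, "dx": 0, "dy": 0, "dz": 0, "grip": -1}
  ]
}}

```text
time_s: 8.75
tool_pos: [0.5017, 0.2778, 0.165]
tool_rot: [0.001, 0.2, 0.98, 0.001]
force: [-0.2, 0.1, 3.6]
opening: 0.197
```

Run:
```python
from h import *
for i in range(1): st()
```

```text
t 8.75 pos [0.5017 0.2778 0.165 ] yaw_y 67.0 tilt [0.0017 0.0009] j [ 0.48  0.43  1.8  -0.    0.91 -0.68] F [-0.2  0.1  3.6] M [-0.05  0.01 -0.  ] op 0.197
```

{"method": "arm_command", "body": {
  "plan": [
    {"wx": 0, "wy": 0, "wz": 0, "dx": 0, "dy": 0, "dz": -2.5, "grip": -1},
    {"wx": 0, "wy": 0, "wz": 0, "dx": 0, "dy": 0, "dz": -4, "grip": -1},
    {"wx": 0, "wy": 0, "wz": 0, "dx": 0, "dy": 0, "dz": -2.5, "grip": -1},
    {"wx": 0, "wy": 0, "wz": 0, "dx": 0, "dy": 0, "dz": 0, "grip": -1},
    {"wx": 0, "wy": 0, "wz": 0, "dx": 0, "dy": 0, "dz": -4.5, "grip": -1}
  ]
}}

```text
time_s: 9.38
tool_pos: [0.4987, 0.2762, 0.2953]
tool_rot: [-0.003, 0.2, 0.98, -0.003]
force: [1.0, 0.6, -0.9]
opening: 0.195
```

Run:
```python
from h import *
st()
plan([(.4243,-.3036,.285)],step=.052)
```

```text
t 9.38 pos [0.4987 0.2762 0.2953] yaw_y 67.0 tilt [-0.0074 -0.0039] j [ 0.48  0.28  1.69  0.    1.19 -0.68] F [ 1.   0.6 -0.9] M [ 0.   -0.02 -0.04] op 0.195
-> [ 0.424 -0.304  0.285] n 12
   {'dx': np.float64(-1.32), 'dy': np.float64(-4.69), 'dz': np.float64(0.11)}
```

{"method": "arm_command", "body": {
  "plan": [
    {"wx": 0, "wy": 0, "wz": 0, "dx": -0.66, "dy": -2.4, "dz": 0, "grip": -1},
    {"wx": 0, "wy": 0, "wz": 0, "dx": -1.32, "dy": -4.69, "dz": 0, "grip": -1},
    {"wx": 0, "wy": 0, "wz": 0, "dx": -1.32, "dy": -4.69, "dz": 0, "grip": -1},
    {"wx": 0, "wy": 0, "wz": 0, "dx": -1.32, "dy": -4.69, "dz": 0.1, "grip": -1},
    {"wx": 0, "wy": 0, "wz": 0, "dx": -1.32, "dy": -4.69, "dz": 0.1, "grip": -1}
  ]
}}

```text
time_s: 10.0
tool_pos: [0.4713, 0.0575, 0.2951]
tool_rot: [-0.001, 0.2, 0.98, -0.0]
force: [0.7, -0.2, -0.5]
opening: 0.195
```

{"method": "arm_command", "body": {
  "plan": [
    {"wx": 0, "wy": 0, "wz": 0, "dx": -1.32, "dy": -4.69, "dz": 0.1, "grip": -1},
    {"wx": 0, "wy": 0, "wz": 0, "dx": -1.32, "dy": -4.69, "dz": 0.1, "grip": -1},
    {"wx": 0, "wy": 0, "wz": 0, "dx": -1.32, "dy": -4.69, "dz": 0.1, "grip": -1},
    {"wx": 0, "wy": 0, "wz": 0, "dx": -1.32, "dy": -4.69, "dz": 0.1, "grip": -1},
    {"wx": 0, "wy": 0, "wz": 0, "dx": -1.32, "dy": -4.69, "dz": 0.1, "grip": -1}
  ]
}}

```text
time_s: 10.62
tool_pos: [0.4402, -0.1836, 0.2902]
tool_rot: [-0.001, 0.2, 0.98, 0.0]
force: [0.7, 0.7, 0.3]
opening: 0.195
```

Run:
```python
from h import *
st()
plan([(.4243,-.3036,.285)],step=.042)
```

```text
t 10.62 pos [ 0.4402 -0.1836  0.2902] yaw_y 67.0 tilt [-0.0022  0.0009] j [-0.42  0.13  1.89 -0.    1.13 -1.59] F [0.7 0.7 0.3] M [-0.03  0.   -0.03] op 0.195
-> [ 0.424 -0.304  0.285] n 3
   {'dx': np.float64(-1.08), 'dy': np.float64(-3.89), 'dz': np.float64(0.17)}
```

{"method": "arm_command", "body": {
  "plan": [
    {"wx": 0, "wy": 0, "wz": 0, "dx": -1.24, "dy": -4.5, "dz": 0.2, "grip": -1},
    {"wx": 0, "wy": 0, "wz": 0, "dx": -1.1, "dy": -4, "dz": 0.2, "grip": -1},
    {"wx": 0, "wy": 0, "wz": 0, "dx": -0.9, "dy": -3.15, "dz": 0.1, "grip": -1},
    {"wx": 0, "wy": 0, "wz": 0, "dx": 0, "dy": 0, "dz": 0, "grip": -1}
  ]
}}

```text
time_s: 11.12
tool_pos: [0.4246, -0.3035, 0.2849]
tool_rot: [-0.001, 0.201, 0.98, 0.0]
force: [0.3, 0.9, -1.3]
opening: 0.195
```

Run:
```python
from h import *
st()
plan([(.4243,-.3036,.25)],step=.05)
p=ctrl.get_state()["tool_pos"]
t=eyes.grab_frame("side")[:,:,::-1].copy();b=(280,40)
c=cv2.resize(t[40:200,280:450],None,fx=4,fy=4,interpolation=cv2.INTER_CUBIC)
draw(c,"side",circ(p[:2],.015,p[2]-.157),(0,0,255),4,b);draw(c,"side",circ((.4243,-.3036),.022,.06),(0,255,0),4,b);cv2.imwrite("pics/s8.png",c)
```

```text
t 11.12 pos [ 0.4246 -0.3035  0.2849] yaw_y 66.8 tilt [-0.0024  0.0014] j [-0.64  0.21  1.8  -0.    1.13 -1.81] F [ 0.3  0.9 -1.3] M [ 0.04  0.03 -0.03] op 0.195
-> [ 0.424 -0.304  0.25 ] n 1
   {'dx': np.float64(0.01), 'dy': np.float64(-0.03), 'dz': np.float64(3.49)}
```

View pics/s8.png

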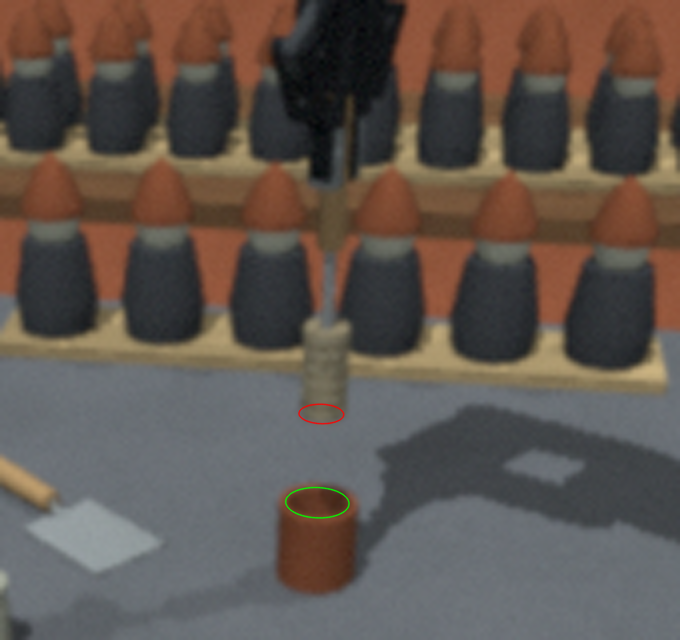

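{"method": "arm_command", "body": {
  "plan": [
    {"wx": 0, "wy": 0, "wz": 0, "dx": 0, "dy": 0, "dz": 3, "grip": -1},
    {"wx": 0, "wy": 0, "wz": 0, "dx": 0, "dy": 0, "dz": 3, "grip": -1},
    {"wx": 0, "wy": 0, "wz": 0, "dx": 0, "dy": 0, "dz": 3, "grip": -1},
    {"wx": 0, "wy": 0, "wz": 0, "dx": 0, "dy": 0, "dz": 2.3, "grip": -1}
  ]
}}

```text
time_s: 11.68
tool_pos: [0.4253, -0.3002, 0.172]
tool_rot: [-0.001, 0.199, 0.98, 0.001]
force: [1.0, 0.3, -2.0]
opening: 0.194
```

{"method": "arm_command", "body": {
  "plan": [
    {"wx": 0, "wy": 0, "wz": 0, "dx": 0, "dy": 0, "dz": 0.4, "grip": -1},
    {"wx": 0, "wy": 0, "wz": 0, "dx": 0, "dy": 0, "dz": 0.2, "grip": -1},
    {"wx": 0, "wy": 0, "wz": 0, "dx": 0, "dy": 0, "dz": 0, "grip": -1}
  ]
}}

```text
time_s: 12.05
tool_pos: [0.4268, -0.3021, 0.1687]
tool_rot: [0.001, 0.199, 0.98, -0.0]
force: [0.4, 0.3, -1.0]
opening: 0.197
```

Run:
```python
from h import *
st()
```

```text
t 12.05 pos [ 0.4268 -0.3021  0.1687] yaw_y 67.0 tilt [ 0.0011 -0.0008] j [-0.64  0.36  1.9   0.    0.88 -1.81] F [ 0.4  0.3 -1. ] M [ 0.01 -0.02 -0.04] op 0.197
```

{"method": "arm_command", "body": {
  "plan": [
    {"wx": 0, "wy": 0, "wz": 0, "dx": 0.13, "dy": -0.2, "dz": 0.25, "grip": -1},
    {"wx": 0, "wy": 0, "wz": 0, "dx": 0, "dy": 0, "dz": 0.2, "grip": -1},
    {"wx": 0, "wy": 0, "wz": 0, "dx": 0, "dy": 0, "dz": 0, "grip": -1}
  ]
}}

```text
time_s: 12.42
tool_pos: [0.4251, -0.3041, 0.165]
tool_rot: [0.001, 0.2, 0.98, -0.001]
force: [-0.9, 1.2, 10.7]
opening: 0.192
```

Run:
```python
from h import *
st()
```

```text
t 12.43 pos [ 0.4251 -0.3041  0.165 ] yaw_y 67.0 tilt [ 0.0019 -0.0017] j [-0.64  0.37  1.91 -0.    0.87 -1.81] F [-0.9  1.2 10.7] M [0.18 0.42 0.02] op 0.192
```

{"method": "arm_command", "body": {
  "plan": [
    {"wx": 0, "wy": 0, "wz": 0, "dx": 0, "dy": 0, "dz": -0.1, "grip": -1},
    {"wx": 0, "wy": 0, "wz": 0, "dx": 0, "dy": 0, "dz": 0, "grip": -0.3},
    {"wx": 0, "wy": 0, "wz": 0, "dx": 0, "dy": 0, "dz": 0, "grip": 0.2},
    {"wx": 0, "wy": 0, "wz": 0, "dx": 0, "dy": 0, "dz": 0, "grip": 0.6},
    {"wx": 0, "wy": 0, "wz": 0, "dx": 0, "dy": 0, "dz": 0, "grip": 0.6}
  ]
}}

```text
time_s: 13.05
tool_pos: [0.4243, -0.3033, 0.1643]
tool_rot: [-0.0, 0.2, 0.98, 0.0]
force: [0.2, 0.2, -1.0]
opening: 0.799
```

Run:
```python
from h import *
st()
t=eyes.grab_frame("side")[:,:,::-1].copy();crop(t,280,40,450,200,4,"s9")
```

```text
t 13.05 pos [ 0.4243 -0.3033  0.1643] yaw_y 67.0 tilt [-0.0001  0.0001] j [-0.64  0.37  1.91 -0.    0.87 -1.81] F [ 0.2  0.2 -1. ] M [0.02 0.01 0.  ] op 0.799
```

View pics/s9.png

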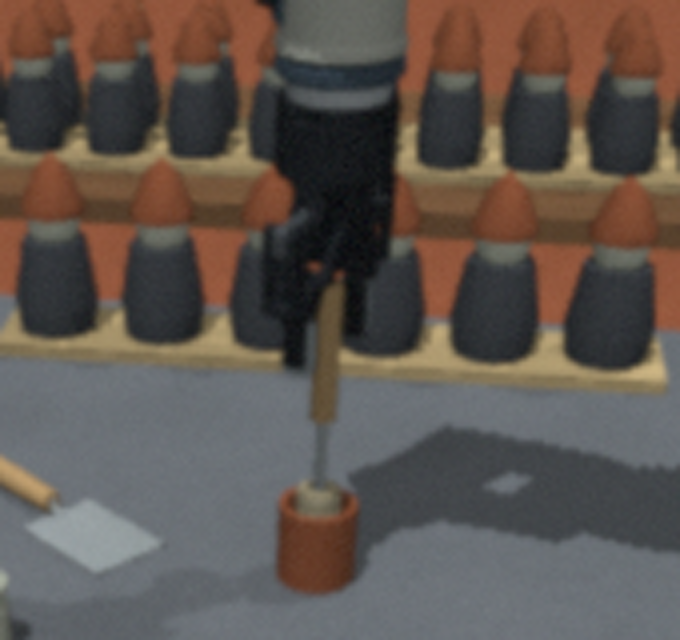

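{"method": "arm_command", "body": {
  "plan": [
    {"wx": 0, "wy": 0, "wz": 0, "dx": 0, "dy": 0, "dz": -4.8, "grip": 0.6},
    {"wx": 0, "wy": 0, "wz": 0, "dx": 0, "dy": 0, "dz": -4.8, "grip": 0.6}
  ]
}}

```text
time_s: 13.35
tool_pos: [0.424, -0.3031, 0.261]
tool_rot: [-0.001, 0.2, 0.98, 0.0]
force: [0.8, 0.1, -0.2]
opening: 0.798
```

Run:
```python
from h import *
st()
plan([(.4336,-.0685,.16,100.6)],step=.05)
```

```text
t 13.35 pos [ 0.424  -0.3031  0.261 ] yaw_y 67.0 tilt [-0.0014  0.001 ] j [-0.64  0.24  1.83 -0.    1.08 -1.81] F [ 0.8  0.1 -0.2] M [-0.    0.02 -0.05] op 0.798
-> [ 0.434 -0.068  0.16 ] n 6
   {'dx': np.float64(1.38), 'dy': np.float64(3.66), 'dz': np.float64(1.69), 'wx': np.float64(0.0001), 'wy': np.float64(-0.0003), 'wz': np.float64(-0.0978)}
   {'dx': np.float64(1.01), 'dy': np.float64(3.78), 'dz': np.float64(1.69), 'wx': np.float64(0.0001), 'wy': np.float64(-0.0003), 'wz': np.float64(-0.0978)}
   {'dx': np.float64(0.64), 'dy': np.float64(3.86), 'dz': np.float64(1.69), 'wx': np.float64(0.0001), 'wy': np.float64(-0.0003), 'wz': np.float64(-0.0978)}
   {'dx': np.float64(0.26), 'dy': np.float64(3.9), 'dz': np.float64(1.69), 'wx': np.float64(0.0001), 'wy': np.float64(-0.0003), 'wz': np.float64(-0.0978)}
   {'dx': np.float64(-0.12), 'dy': np.float64(3.91), 'dz': np.float64(1.68), 'wx': np.float64(0.0001), 'wy': np.float64(-0.0003), 'wz': np.float64(-0.0978)}
   {'dx': np.float64(-0.5), 'dy': np.float64(3.88), 'dz': np.float64(1.68), 'wx': np.float64(0.0001), 'wy': np.float64(-0.0003), 'wz': np.float64(-0.0978)}
```

{"method": "arm_command", "body": {
  "plan": [
    {"wx": 0, "wy": 0, "wz": -0.0978, "dx": 1.38, "dy": 3.66, "dz": 0, "grip": 1},
    {"wx": 0, "wy": 0, "wz": -0.0978, "dx": 1.01, "dy": 3.78, "dz": 0, "grip": 1},
    {"wx": 0, "wy": 0, "wz": -0.0978, "dx": 0.64, "dy": 3.86, "dz": 2.5, "grip": 1},
    {"wx": 0, "wy": 0, "wz": -0.0978, "dx": 0.26, "dy": 3.9, "dz": 2.5, "grip": 1},
    {"wx": 0, "wy": 0, "wz": -0.0978, "dx": -0.12, "dy": 3.91, "dz": 2.5, "grip": 1}
  ]
}}

```text
time_s: 13.98
tool_pos: [0.4326, -0.1068, 0.185]
tool_rot: [0.0, -0.045, 0.999, -0.0]
force: [0.6, 0.6, 0.5]
opening: 1.001
```

{"method": "arm_command", "body": {
  "plan": [
    {"wx": 0, "wy": 0, "wz": -0.0978, "dx": -0.5, "dy": 3.88, "dz": 2.5, "grip": 1},
    {"wx": 0, "wy": 0, "wz": 0, "dx": 0, "dy": 0, "dz": 0, "grip": 1}
  ]
}}

```text
time_s: 14.22
tool_pos: [0.4326, -0.0667, 0.1589]
tool_rot: [-0.002, -0.094, 0.996, 0.001]
force: [0.4, -0.6, 0.5]
opening: 1.001
```

Run:
```python
from h import *
st()
plan([(.4336,-.0685,.06,100.6)],step=.05)
s=ctrl.get_state();p=s["tool_pos"];Rm=q2R(s["tool_rot"])
t=eyes.grab_frame("side")[:,:,::-1].copy();b=(230,100)
c=cv2.resize(t[100:290,230:420],None,fx=3,fy=3,interpolation=cv2.INTER_CUBIC)
for q in tongs_pts((.4336,-.0685),.185): draw(c,"side",np.array(q),(0,0,255),3,b)
tt=[p+Rm@np.array([0,y,-.013]) for y in(-.0425,.0425)]; draw(c,"side",np.array(tt),(0,255,0),3,b)
cv2.imwrite("pics/s10.png",c)
t=eyes.grab_frame("top")[:,:,::-1].copy();cv2.imwrite("pics/t10.png",t)
```

```text
t 14.22 pos [ 0.4326 -0.0667  0.1589] yaw_y 100.8 tilt [-0.004   0.0009] j [-0.18  0.27  2.08  0.    0.8  -1.94] F [ 0.4 -0.6  0.5] M [ 0.03 -0.02 -0.03] op 1.001
-> [ 0.434 -0.068  0.06 ] n 2
   {'dx': np.float64(-0.05), 'dy': np.float64(-0.11), 'dz': np.float64(4.94), 'wx': np.float64(0.0008), 'wy': np.float64(-0.0019), 'wz': np.float64(0.002)}
   {'dx': np.float64(-0.04), 'dy': np.float64(-0.1), 'dz': np.float64(4.94), 'wx': np.float64(0.0008), 'wy': np.float64(-0.0019), 'wz': np.float64(0.002)}
```

View pics/s10.png

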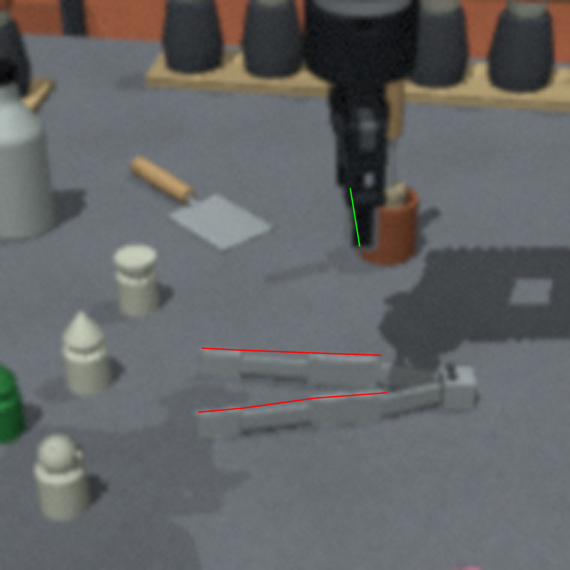

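View pics/t10.png

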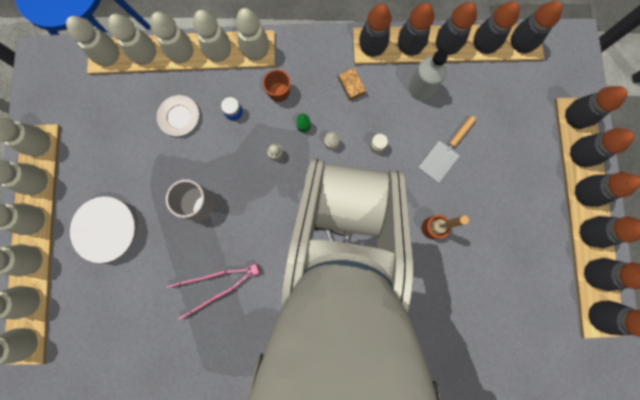

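{"method": "arm_command", "body": {
  "plan": [
    {"wx": 0, "wy": -0.003, "wz": 0.002, "dx": -0.09, "dy": -0.18, "dz": 5, "grip": 1},
    {"wx": 0, "wy": 0, "wz": 0, "dx": 0, "dy": 0, "dz": 5, "grip": 1},
    {"wx": 0, "wy": 0, "wz": 0, "dx": 0, "dy": 0, "dz": 2, "grip": 1},
    {"wx": 0, "wy": 0, "wz": 0, "dx": 0, "dy": 0, "dz": 0, "grip": 1}
  ]
}}

```text
time_s: 14.82
tool_pos: [0.4354, -0.0713, 0.0398]
tool_rot: [0.001, -0.09, 0.996, 0.0]
force: [-0.2, -0.4, -0.3]
opening: 0.994
```

Run:
```python
from h import *
st()
plan([(.4336,-.0685,.002,100.6)],step=.05)
t=eyes.grab_frame("side")[:,:,::-1].copy()
crop(t,260,160,420,280,5,"s11")
```

```text
t 14.82 pos [ 0.4354 -0.0713  0.0398] yaw_y 100.4 tilt [0.0014 0.0007] j [-0.19  0.51  2.13  0.    0.5  -1.94] F [-0.2 -0.4 -0.3] M [-0.01 -0.02  0.  ] op 0.994
-> [ 0.434 -0.068  0.002] n 1
   {'dx': np.float64(0.13), 'dy': np.float64(0.31), 'dz': np.float64(3.78), 'wx': np.float64(0.0005), 'wy': np.float64(0.0015), 'wz': np.float64(-0.004)}
```

View pics/s11.png

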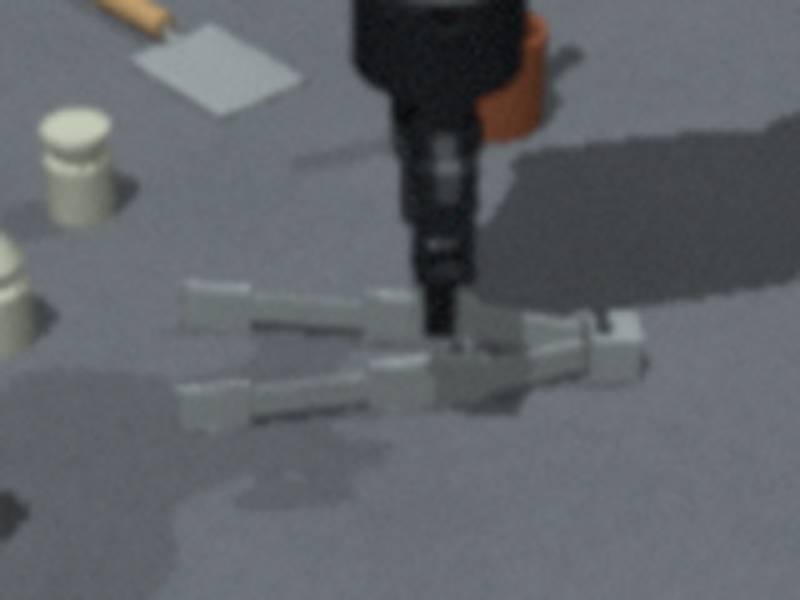

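{"method": "arm_command", "body": {
  "plan": [
    {"wx": 0, "wy": 0, "wz": -0.003, "dx": 0.1, "dy": 0.25, "dz": 1.5, "grip": 1},
    {"wx": 0, "wy": 0, "wz": 0, "dx": 0, "dy": 0, "dz": 1.9, "grip": 1},
    {"wx": 0, "wy": 0, "wz": 0, "dx": 0, "dy": 0, "dz": 0, "grip": 1}
  ]
}}

```text
time_s: 15.25
tool_pos: [0.4348, -0.0686, 0.0071]
tool_rot: [0.002, -0.092, 0.996, 0.0]
force: [0.7, 0.0, 0.6]
opening: 0.995
```

Run:
```python
from h import *
st()
plan([(.4336,-.0685,.002,100.6)],step=.05)
t=eyes.grab_frame("side")[:,:,::-1].copy()
crop(t,260,160,420,280,5,"s12")
```

```text
t 15.25 pos [ 0.4348 -0.0686  0.0071] yaw_y 100.6 tilt [0.0038 0.0004] j [-0.18  0.58  2.13  0.    0.42 -1.94] F [0.7 0.  0.6] M [-0.02 -0.02  0.02] op 0.995
-> [ 0.434 -0.068  0.002] n 1
   {'dx': np.float64(0.12), 'dy': np.float64(0.03), 'dz': np.float64(0.51), 'wx': np.float64(-0.0003), 'wy': np.float64(0.0038), 'wz': np.float64(0.0002)}
```

View pics/s12.png

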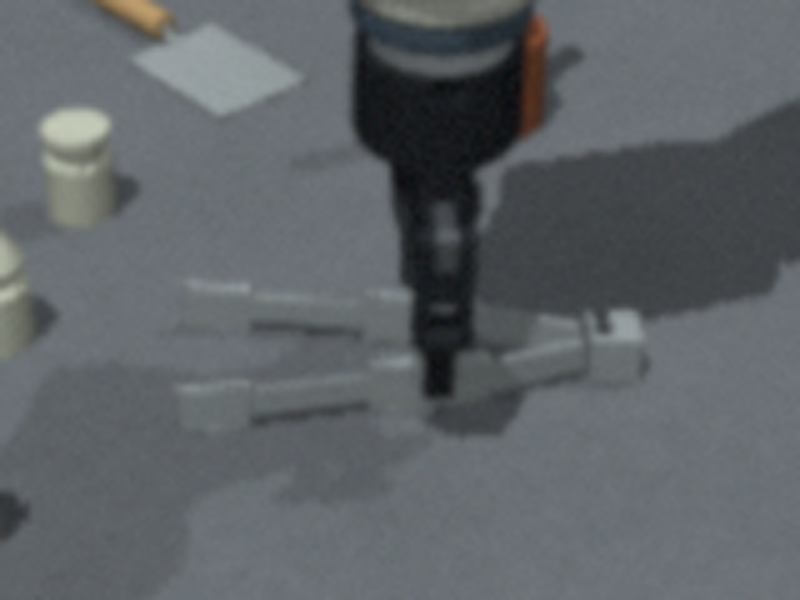

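{"method": "arm_command", "body": {
  "plan": [
    {"wx": 0, "wy": 0.003, "wz": 0, "dx": 0.1, "dy": 0, "dz": 0.4, "grip": 1},
    {"wx": 0, "wy": 0, "wz": 0, "dx": 0, "dy": 0, "dz": 0, "grip": 0.3},
    {"wx": 0, "wy": 0, "wz": 0, "dx": 0, "dy": 0, "dz": 0, "grip": 0.2},
    {"wx": 0, "wy": 0, "wz": 0, "dx": 0, "dy": 0, "dz": 0, "grip": 0.1},
    {"wx": 0, "wy": 0, "wz": 0, "dx": 0, "dy": 0, "dz": 0, "grip": 0.1}
  ],
  "squeeze": 20
}}

```text
time_s: 15.92
tool_pos: [0.434, -0.0684, 0.0031]
tool_rot: [0.001, -0.093, 0.996, -0.0]
force: [-0.6, -0.1, 8.3]
opening: 0.552
```

Run:
```python
from h import *
st()
t=eyes.grab_frame("side")[:,:,::-1].copy()
crop(t,260,160,420,280,5,"s13")
```

```text
t 15.93 pos [ 0.434  -0.0684  0.0031] yaw_y 100.7 tilt [ 0.0016 -0.0003] j [-0.18  0.59  2.13 -0.    0.41 -1.94] F [-0.6 -0.1  8.3] M [0.01 0.01 0.03] op 0.552
```

View pics/s13.png

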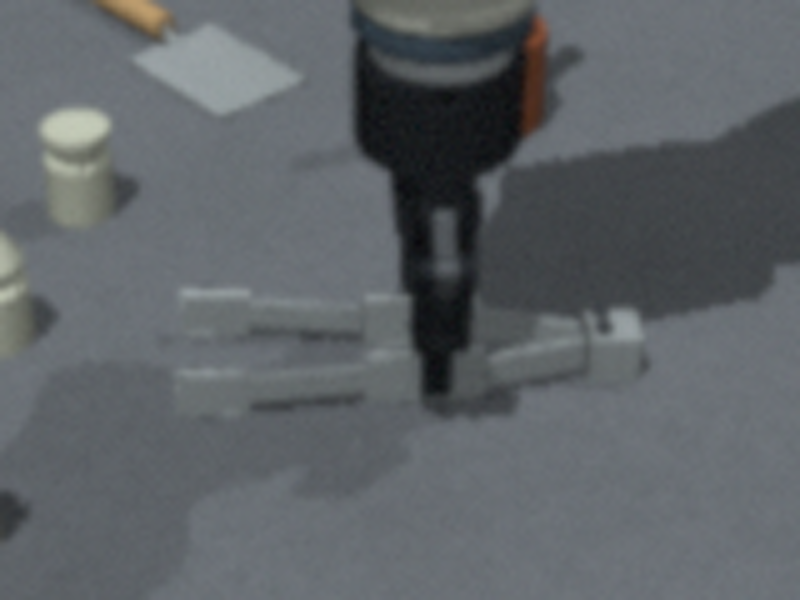

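{"method": "arm_command", "body": {
  "plan": [
    {"wx": 0, "wy": 0, "wz": 0, "dx": 0, "dy": 0, "dz": -0.4, "grip": 0.1},
    {"wx": 0, "wy": 0, "wz": 0, "dx": 0, "dy": 0, "dz": -0.4, "grip": 0.1},
    {"wx": 0, "wy": 0, "wz": 0, "dx": 0, "dy": 0, "dz": 0, "grip": 0.1}
  ]
}}

```text
time_s: 16.35
tool_pos: [0.4334, -0.0683, 0.0107]
tool_rot: [0.0, -0.093, 0.996, -0.0]
force: [0.2, 0.8, -1.6]
opening: 0.543
```

Run:
```python
from h import *
st()
t=eyes.grab_frame("side")[:,:,::-1].copy()
crop(t,260,160,420,280,5,"s14")
```

```text
t 16.35 pos [ 0.4334 -0.0683  0.0107] yaw_y 100.7 tilt [ 0.0004 -0.0001] j [-0.18  0.58  2.14 -0.    0.43 -1.94] F [ 0.2  0.8 -1.6] M [-0.01  0.06  0.01] op 0.543
```

View pics/s14.png

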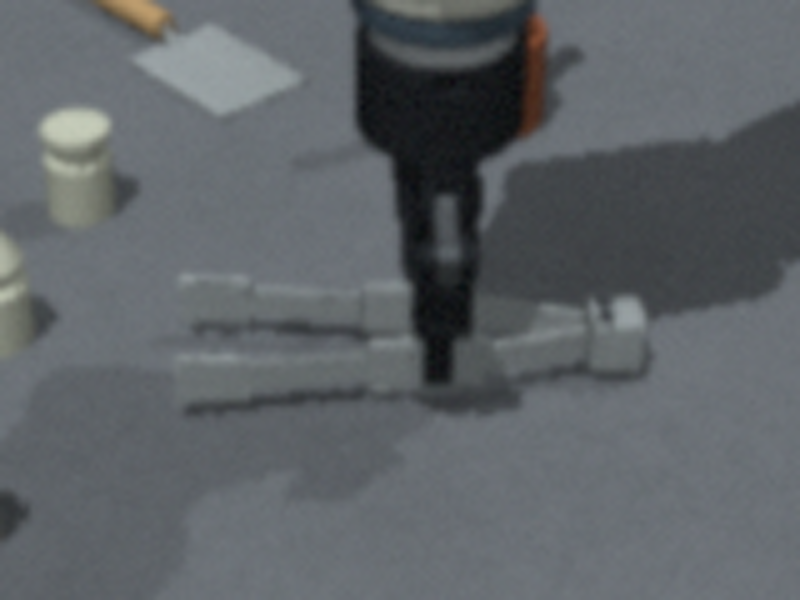

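Run:
```python
from h import *
th=np.radians(10.7);f=np.array([np.cos(th),np.sin(th)]);G=np.array([.6415,-.062]);T=G-.1*f;A=T-.105*f
plan([(*A,.0107,100.7,2),(*(T-.04*f),.0085,100.7,2),(*T,.0075,100.7,2)])
```

```text
-> [ 0.44  -0.1    0.011] n 2
   {'dx': np.float64(-0.04), 'dy': np.float64(-1.62), 'dz': np.float64(-0.01)}
-> [ 0.504 -0.088  0.008] n 2
   {'dx': np.float64(-3.25), 'dy': np.float64(0.0), 'dz': np.float64(0.11)}
-> [ 0.543 -0.081  0.008] n 2
   {'dx': np.float64(-2.0), 'dy': np.float64(-0.0), 'dz': np.float64(0.05)}
```

{"method": "arm_command", "body": {
  "plan": [
    {"wx": 0, "wy": 0, "wz": 0, "dx": 0, "dy": -1.6, "dz": 0, "grip": 0.1},
    {"wx": 0, "wy": 0, "wz": 0, "dx": 0, "dy": -1.6, "dz": 0, "grip": 0.1},
    {"wx": 0, "wy": 0, "wz": 0, "dx": -2, "dy": 0, "dz": 0.1, "grip": 0.1},
    {"wx": 0, "wy": 0, "wz": 0, "dx": -2, "dy": 0, "dz": 0.1, "grip": 0.1},
    {"wx": 0, "wy": 0, "wz": 0, "dx": 0, "dy": 0, "dz": 0, "grip": 0.1}
  ]
}}

```text
time_s: 17.02
tool_pos: [0.4801, -0.0934, 0.0084]
tool_rot: [0.001, -0.093, 0.996, -0.0]
force: [-0.9, 0.1, -0.8]
opening: 0.55
```

Run:
```python
from h import *
st()
th=np.radians(10.7);f=np.array([np.cos(th),np.sin(th)]);G=np.array([.6415,-.062]);T=G-.1*f
plan([(*T,.0075,100.7)])
t=eyes.grab_frame("side")[:,:,::-1].copy()
crop(t,220,160,380,280,5,"s15")
t=eyes.grab_frame("top")[:,:,::-1].copy()
crop(t,260,100,420,220,5,"t15")
```

```text
t 17.02 pos [ 0.4801 -0.0934  0.0084] yaw_y 100.6 tilt [ 0.0019 -0.0004] j [-0.22  0.61  2.03 -0.    0.5  -1.97] F [-0.9  0.1 -0.8] M [-0.04 -0.02 -0.01] op 0.550
-> [ 0.543 -0.081  0.008] n 2
   {'dx': np.float64(-3.22), 'dy': np.float64(0.05), 'dz': np.float64(0.05), 'wx': np.float64(-0.0004), 'wy': np.float64(0.0009), 'wz': np.float64(-0.0006)}
   {'dx': np.float64(-3.22), 'dy': np.float64(0.05), 'dz': np.float64(0.05), 'wx': np.float64(-0.0004), 'wy': np.float64(0.0009), 'wz': np.float64(-0.0006)}
```

View pics/s15.png

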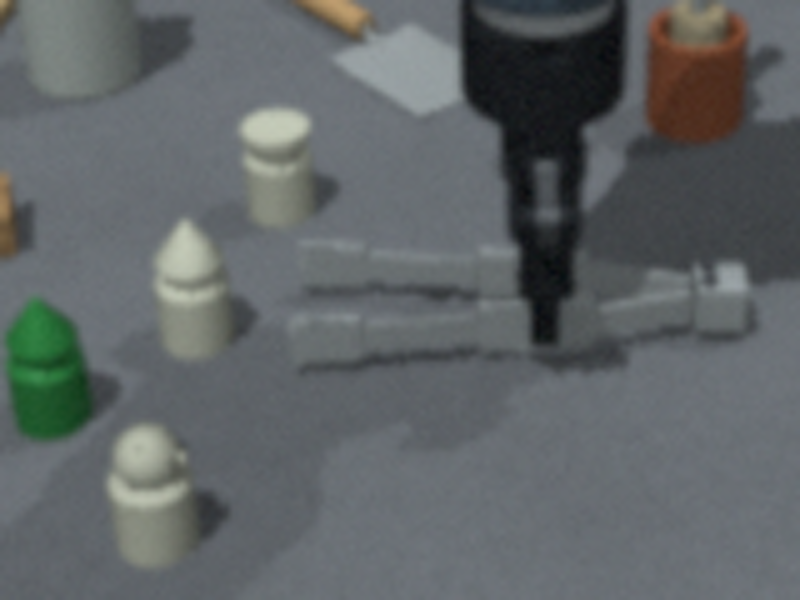

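View pics/t15.png

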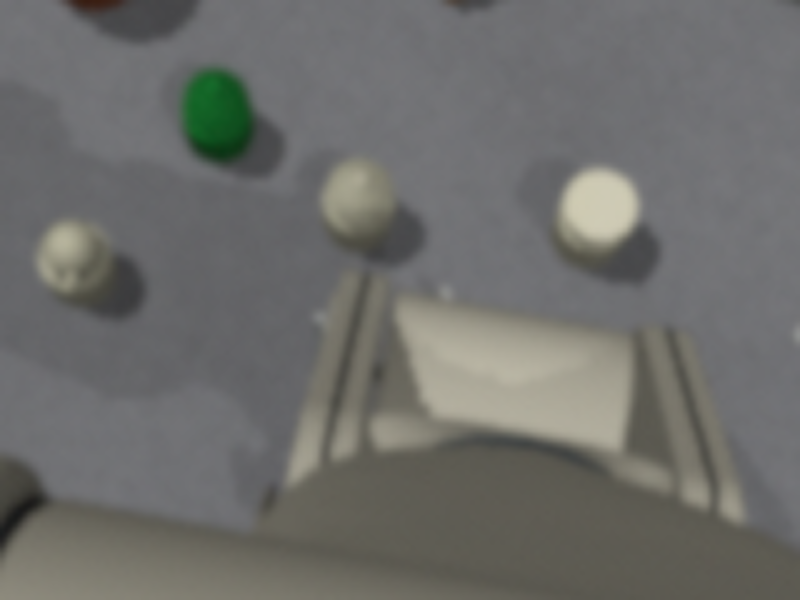

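Run:
```python
from h import *
a=atz("top",(260+320/5,100+316/5),.033);b=atz("top",(260+446/5,100+291/5),.033);m=(a+b)/2
th=np.radians(10.7);f=np.array([np.cos(th),np.sin(th)]);l=np.array([-f[1],f[0]])
p=ctrl.get_state()["tool_pos"][:2]
print(a,b,np.linalg.norm(a-b),"angle",np.degrees(np.arctan2(b[1]-a[1],b[0]-a[0]))+90)
print("mid fwd",(m[:2]-p)@f,"lat",(m[:2]-p)@l)
for G in [(.6395,-.0627),(.6415,-.062)]: print((np.array(G)-p)@f,(np.array(G)-p)@l)
```

```text
[ 0.58713028 -0.04340533  0.033     ] [ 0.59795686 -0.10560367  0.033     ] 0.06313358068067115 angle 9.874281334227689
mid fwd 0.11636097999479347 lat -0.003288543913048503
0.16469266873329982 -0.00040753218419061973
0.16678786095715697 -9.103645738123625e-05
```

{"method": "arm_command", "body": {
  "plan": [
    {"wx": 0, "wy": 0.002, "wz": 0, "dx": -1, "dy": 0.25, "dz": 0, "grip": 0.1},
    {"wx": 0, "wy": 0, "wz": 0, "dx": -2, "dy": 0, "dz": 0.1, "grip": 0.1},
    {"wx": 0, "wy": 0, "wz": 0, "dx": -2, "dy": 0, "dz": 0.1, "grip": 0.1},
    {"wx": 0, "wy": 0, "wz": 0, "dx": -1.6, "dy": 0, "dz": 0, "grip": 0.1},
    {"wx": 0, "wy": 0, "wz": 0, "dx": 0, "dy": 0, "dz": 0, "grip": 0.1}
  ]
}}

```text
time_s: 17.75
tool_pos: [0.544, -0.0775, 0.0064]
tool_rot: [-0.0, -0.093, 0.996, -0.0]
force: [-1.6, 0.5, -1.0]
opening: 0.553
```

Run:
```python
from h import *
st()
t=eyes.grab_frame("side")[:,:,::-1].copy()
crop(t,220,160,380,280,5,"s16")
t=eyes.grab_frame("top")[:,:,::-1].copy()
crop(t,260,80,420,200,5,"t16")
```

```text
t 17.75 pos [ 0.544  -0.0775  0.0064] yaw_y 100.7 tilt [-0.0008 -0.0006] j [-0.16  0.67  1.89 -0.    0.58 -1.92] F [-1.6  0.5 -1. ] M [-0.06  0.03  0.04] op 0.553
```

View pics/s16.png

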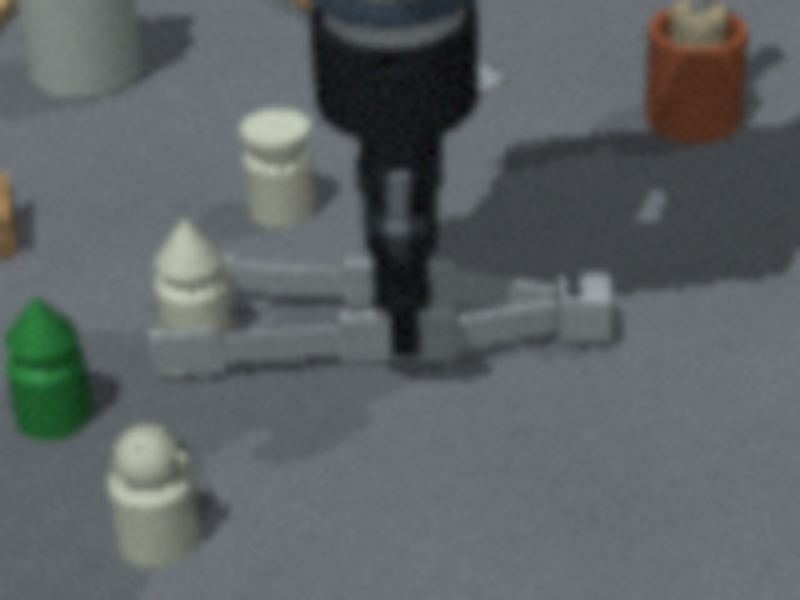

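View pics/t16.png

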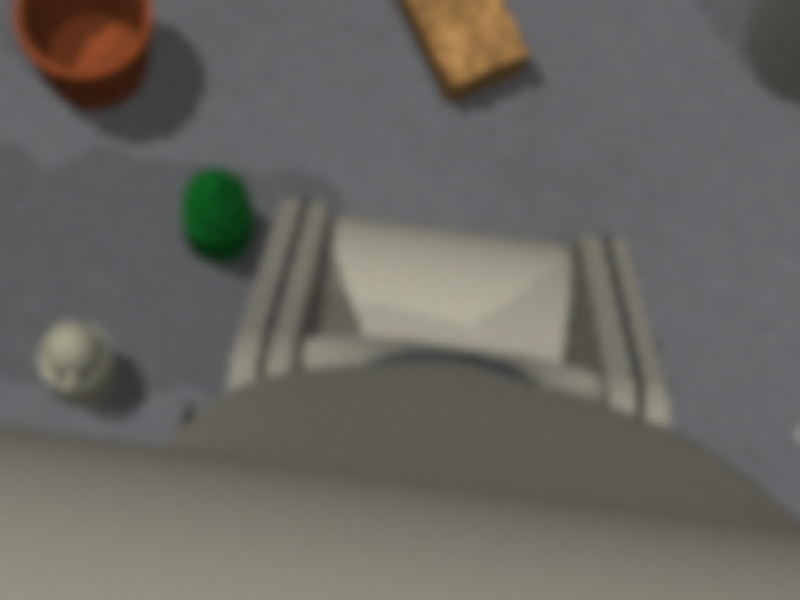

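{"method": "arm_command", "body": {
  "plan": [
    {"wx": 0, "wy": 0, "wz": 0, "dx": 0, "dy": 0, "dz": 0, "grip": 0},
    {"wx": 0, "wy": 0, "wz": 0, "dx": 0, "dy": 0, "dz": 0, "grip": -0.1},
    {"wx": 0, "wy": 0, "wz": 0, "dx": 0, "dy": 0, "dz": 0, "grip": -0.2},
    {"wx": 0, "wy": 0, "wz": 0, "dx": 0, "dy": 0, "dz": 0, "grip": -0.4},
    {"wx": 0, "wy": 0, "wz": 0, "dx": 0, "dy": 0, "dz": 0, "grip": -1}
  ],
  "squeeze": 24
}}

```text
time_s: 18.48
tool_pos: [0.5428, -0.0777, 0.0063]
tool_rot: [-0.001, -0.093, 0.996, -0.0]
force: [-0.7, -0.6, -0.4]
opening: 0.425
```

Run:
```python
from h import *
st()
t=eyes.grab_frame("side")[:,:,::-1].copy()
crop(t,220,160,380,280,5,"s17")
```

```text
t 18.48 pos [ 0.5428 -0.0777  0.0063] yaw_y 100.7 tilt [-0.0021 -0.0004] j [-0.16  0.67  1.9  -0.    0.58 -1.92] F [-0.7 -0.6 -0.4] M [-0.    0.05 -0.01] op 0.425
```

View pics/s17.png

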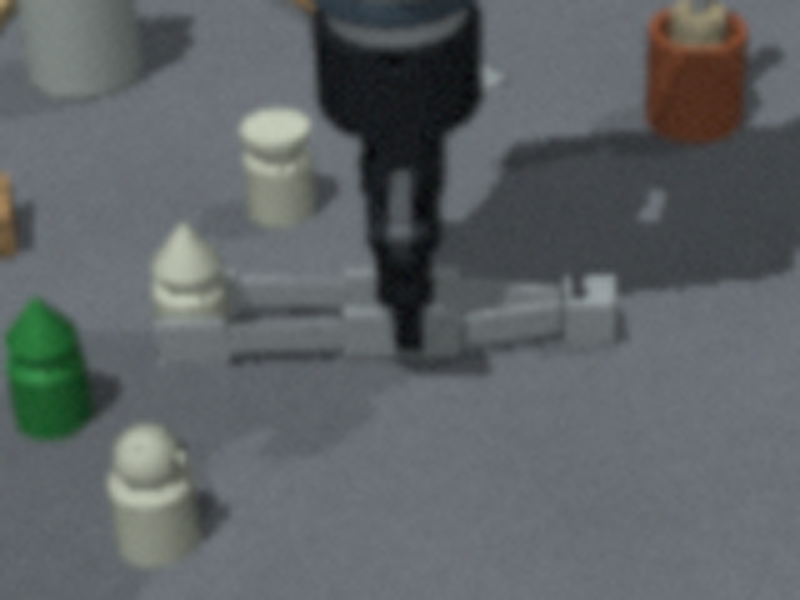

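{"method": "arm_command", "body": {
  "plan": [
    {"wx": 0, "wy": 0, "wz": 0, "dx": 0, "dy": 0, "dz": 0, "grip": -1},
    {"wx": 0, "wy": 0, "wz": 0, "dx": 0, "dy": 0, "dz": -0.5, "grip": -1},
    {"wx": 0, "wy": 0, "wz": 0, "dx": 0, "dy": 0, "dz": -1, "grip": -1},
    {"wx": 0, "wy": 0, "wz": 0, "dx": 0, "dy": 0, "dz": -1.5, "grip": -1},
    {"wx": 0, "wy": 0, "wz": 0, "dx": 0, "dy": 0, "dz": 0, "grip": -1}
  ],
  "squeeze": 25
}}

```text
time_s: 19.15
tool_pos: [0.5442, -0.0779, 0.0381]
tool_rot: [0.001, -0.093, 0.996, -0.001]
force: [0.5, 0.6, -2.2]
opening: 0.422
```

Run:
```python
from h import *
st()
t=eyes.grab_frame("side")[:,:,::-1].copy()
crop(t,220,140,380,260,5,"s18")
```

```text
t 19.15 pos [ 0.5442 -0.0779  0.0381] yaw_y 100.7 tilt [ 0.0013 -0.0009] j [-0.16  0.61  1.89 -0.    0.64 -1.92] F [ 0.5  0.6 -2.2] M [-0.01  0.13  0.04] op 0.422
```

View pics/s18.png

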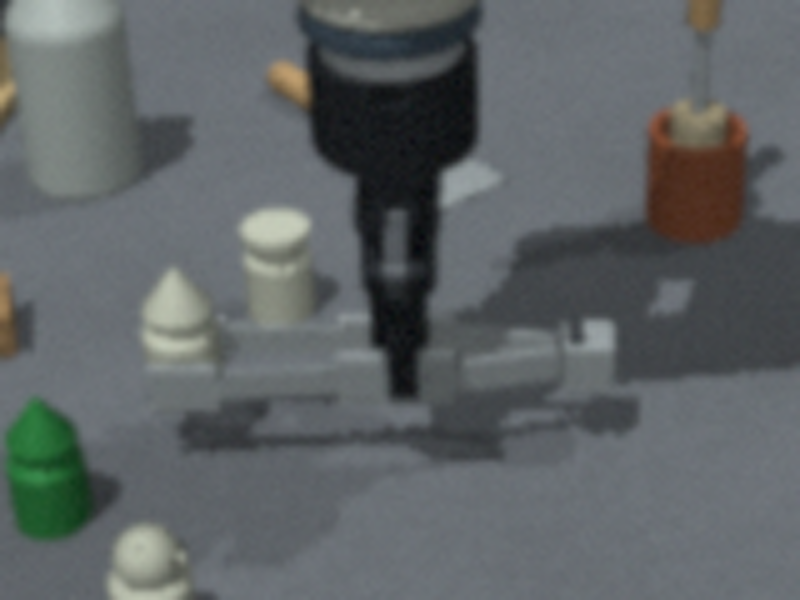

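{"method": "arm_command", "body": {
  "plan": [
    {"wx": 0, "wy": 0, "wz": 0, "dx": 0, "dy": 0, "dz": -1.5, "grip": -1},
    {"wx": 0, "wy": 0, "wz": 0, "dx": 0, "dy": 0, "dz": -3, "grip": -1},
    {"wx": 0, "wy": 0, "wz": 0, "dx": 0, "dy": 0, "dz": -3.5, "grip": -1},
    {"wx": 0, "wy": 0, "wz": 0, "dx": 0, "dy": 0, "dz": -3, "grip": -1},
    {"wx": 0, "wy": 0, "wz": 0, "dx": 0, "dy": 0, "dz": -1.2, "grip": -1}
  ]
}}

```text
time_s: 19.82
tool_pos: [0.544, -0.0777, 0.1605]
tool_rot: [0.0, -0.093, 0.996, -0.0]
force: [-0.0, 0.2, -2.4]
opening: 0.423
```

Run:
```python
from h import *
st()
plan([(.402,.2587,.16)],step=.034)
t=eyes.grab_frame("side")[:,:,::-1].copy()
crop(t,220,80,380,200,5,"s19")
```

```text
t 19.82 pos [ 0.544  -0.0777  0.1605] yaw_y 100.7 tilt [ 0.001  -0.0009] j [-0.16  0.41  1.85 -0.    0.88 -1.92] F [-0.   0.2 -2.4] M [-0.05  0.04  0.01] op 0.423
-> [0.402 0.259 0.16 ] n 11
   {'dx': np.float64(0.7), 'dy': np.float64(3.24), 'dz': np.float64(0.0)}
```

View pics/s19.png

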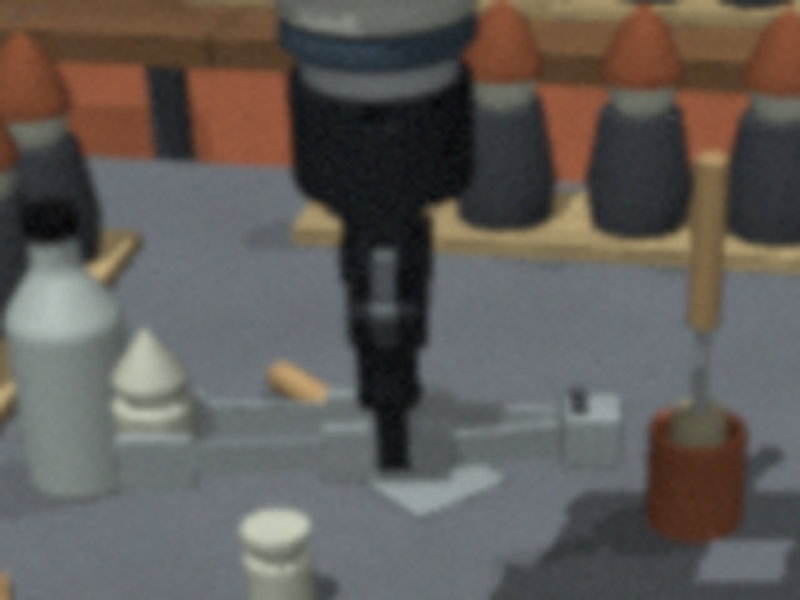

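{"method": "arm_command", "body": {
  "plan": [
    {"wx": 0, "wy": 0, "wz": 0, "dx": 0.25, "dy": 1.2, "dz": 0, "grip": -1},
    {"wx": 0, "wy": 0, "wz": 0, "dx": 0.5, "dy": 2.3, "dz": 0, "grip": -1},
    {"wx": 0, "wy": 0, "wz": 0, "dx": 0.7, "dy": 3.24, "dz": 0, "grip": -1},
    {"wx": 0, "wy": 0, "wz": 0, "dx": 0.7, "dy": 3.24, "dz": 0, "grip": -1},
    {"wx": 0, "wy": 0, "wz": 0, "dx": 0.7, "dy": 3.24, "dz": 0, "grip": -1}
  ]
}}

```text
time_s: 20.5
tool_pos: [0.4886, 0.0484, 0.1568]
tool_rot: [-0.003, -0.093, 0.996, 0.0]
force: [-0.2, 1.4, -2.3]
opening: 0.423
```

{"method": "arm_command", "body": {
  "plan": [
    {"wx": 0, "wy": 0, "wz": 0, "dx": 0.7, "dy": 3.24, "dz": 0, "grip": -1},
    {"wx": 0, "wy": 0, "wz": 0, "dx": 0.7, "dy": 3.24, "dz": 0, "grip": -1},
    {"wx": 0, "wy": 0, "wz": 0, "dx": 0.7, "dy": 3.24, "dz": 0, "grip": -1},
    {"wx": 0, "wy": 0, "wz": 0, "dx": 0.7, "dy": 3.24, "dz": 0, "grip": -1},
    {"wx": 0, "wy": 0, "wz": 0, "dx": 0.7, "dy": 3.24, "dz": 0, "grip": -1}
  ]
}}

```text
time_s: 21.12
tool_pos: [0.4242, 0.2006, 0.157]
tool_rot: [-0.003, -0.093, 0.996, -0.001]
force: [0.4, 0.3, -1.5]
opening: 0.422
```

Run:
```python
from h import *
st()
plan([(.402,.2587,.16)],step=.022)
```

```text
t 21.12 pos [0.4242 0.2006 0.157 ] yaw_y 100.7 tilt [-0.0049 -0.0015] j [ 0.42  0.31  2.02  0.    0.82 -1.34] F [ 0.4  0.3 -1.5] M [0.04 0.03 0.09] op 0.422
-> [0.402 0.259 0.16 ] n 3
   {'dx': np.float64(0.37), 'dy': np.float64(2.04), 'dz': np.float64(-0.1)}
```

{"method": "arm_command", "body": {
  "plan": [
    {"wx": 0, "wy": 0, "wz": 0, "dx": 0.5, "dy": 2.6, "dz": -0.1, "grip": -1},
    {"wx": 0, "wy": 0, "wz": 0, "dx": 0.4, "dy": 2.2, "dz": -0.1, "grip": -1},
    {"wx": 0, "wy": 0, "wz": 0, "dx": 0.2, "dy": 1.3, "dz": 0, "grip": -1},
    {"wx": 0, "wy": 0, "wz": 0, "dx": 0, "dy": 0, "dz": 0, "grip": -1}
  ]
}}

```text
time_s: 21.62
tool_pos: [0.4034, 0.2579, 0.1597]
tool_rot: [-0.002, -0.094, 0.996, -0.0]
force: [0.4, -0.8, -2.2]
opening: 0.422
```

Run:
```python
from h import *
st()
p=ctrl.get_state()["tool_pos"]
b=(220,150)
t=eyes.grab_frame("side")[:,:,::-1].copy()
c=cv2.resize(t[150:390,220:420],None,fx=3,fy=3,interpolation=cv2.INTER_CUBIC); c=c[:600]
cv2.imwrite("pics/s20.png",c)
t=eyes.grab_frame("top")[:,:,::-1].copy()
crop(t,100,120,260,240,5,"t20")
```

```text
t 21.62 pos [0.4034 0.2579 0.1597] yaw_y 100.7 tilt [-0.0033 -0.0013] j [ 0.54  0.32  2.    0.    0.83 -1.22] F [ 0.4 -0.8 -2.2] M [-0.07  0.07  0.01] op 0.422
```

View pics/s20.png

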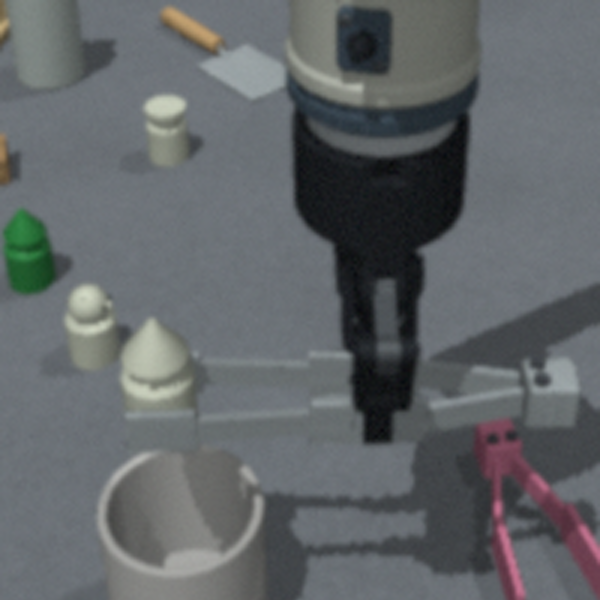

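View pics/t20.png

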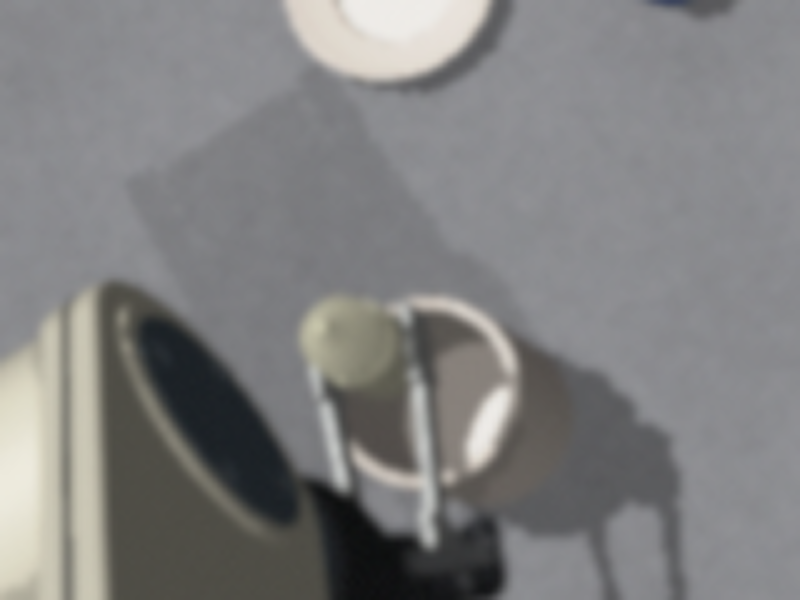

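Run:
```python
from h import *
o=[("side",(220+152/3,150+320/3)),("top",(100+326/5,120+326/5))]
X=tri(o);print("tip",X, [proj(n,X)-uv for n,uv in o])
s=ctrl.get_state();p=s["tool_pos"];print(X-p)
for g,z0 in [((.5003,.2773),.153)]:
  for n,src,b,f in(("side","s20",(220,150),3),("top","t20",(100,120),5)):
    c=cv2.imread(f"pics/{src}.png")
    draw(c,n,circ(g,.044,.095),(0,255,0),f,b)
    draw(c,n,circ(X[:2],.018,z0+.034),(0,0,255),f,b);draw(c,n,circ(X[:2],.018,z0),(255,0,0),f,b);draw(c,n,circ(X[:2],.001,X[2]),(0,0,255),f,b)
    cv2.imwrite(f"pics/{src}o.png",c)
```

```text
tip [0.50738884 0.27398082 0.21728858] [array([[0.03450628, 0.00705663]]), array([[-0.00455828, -0.02519886]])]
[0.10345552 0.01677647 0.05733138]
```

View pics/s20o.png

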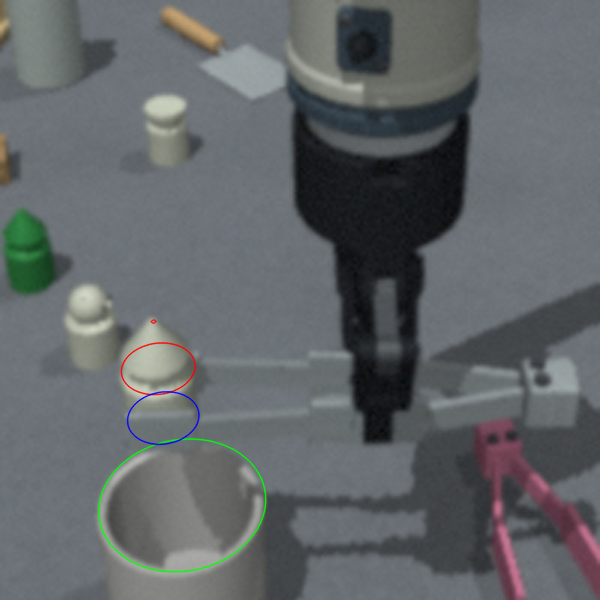

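View pics/t20o.png

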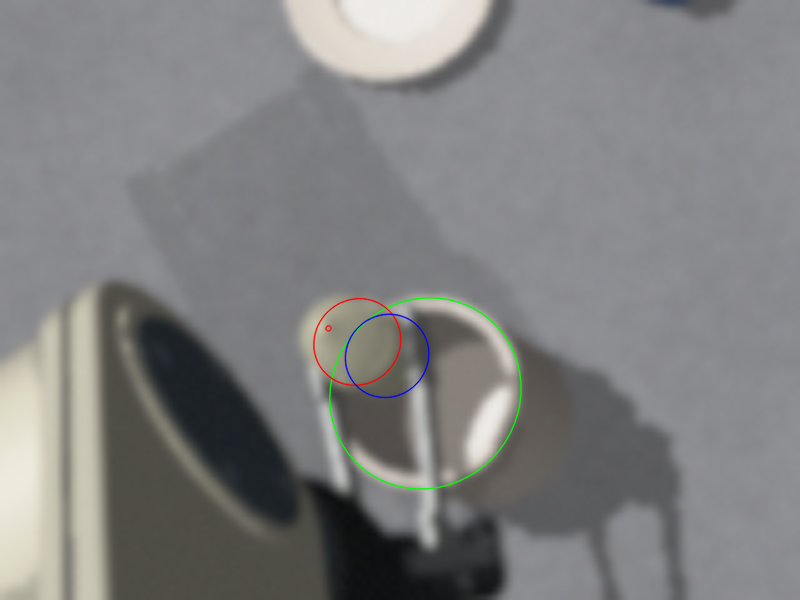

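Run:
```python
from h import *
s=cv2.imread("pics/s20.png");t=cv2.imread("pics/t20.png")
a=cv2.resize(s[290:470,90:290],None,fx=3,fy=3,interpolation=cv2.INTER_CUBIC)
b=cv2.resize(t[270:500,270:540],None,fx=2.5,fy=2.5,interpolation=cv2.INTER_CUBIC)
cv2.imwrite("pics/z1.png",a);cv2.imwrite("pics/z2.png",b)
```

```text
(no output)
```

View pics/z1.png

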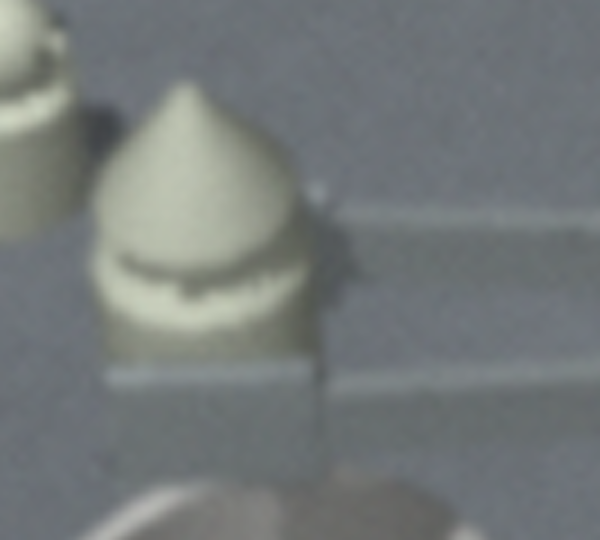

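View pics/z2.png

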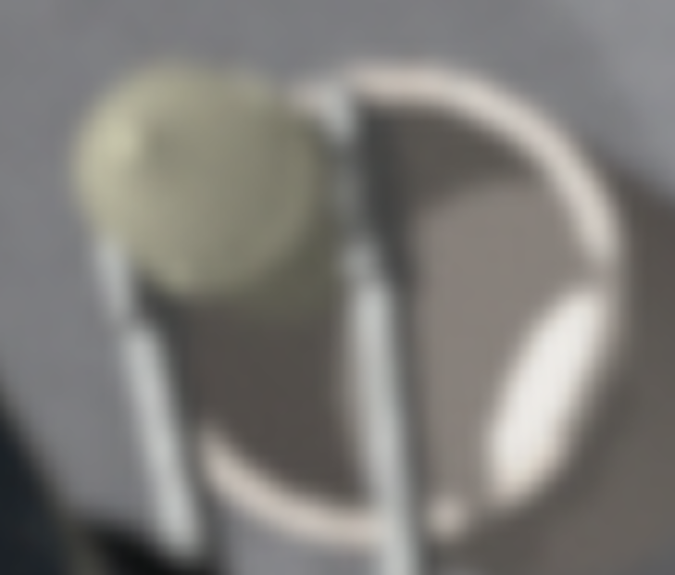

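{"method": "arm_command", "body": {
  "plan": [
    {"wx": 0, "wy": 0.003, "wz": 0, "dx": 0.3, "dy": 0.15, "dz": 0.5, "grip": -1},
    {"wx": 0, "wy": 0, "wz": 0, "dx": 0.25, "dy": 0.15, "dz": 1, "grip": -1},
    {"wx": 0, "wy": 0, "wz": 0, "dx": 0, "dy": 0, "dz": 0, "grip": -1},
    {"wx": 0, "wy": 0, "wz": 0, "dx": 0, "dy": 0, "dz": 0, "grip": -1}
  ]
}}

```text
time_s: 22.22
tool_pos: [0.3983, 0.2595, 0.1453]
tool_rot: [-0.003, -0.093, 0.996, -0.0]
force: [0.1, 0.0, -1.9]
opening: 0.425
```

Run:
```python
from h import *
st()
s=eyes.grab_frame("side")[:,:,::-1].copy();t=eyes.grab_frame("top")[:,:,::-1].copy()
cv2.imwrite("pics/s21f.png",s);cv2.imwrite("pics/t21f.png",t)
g=(.5003,.2773);z0=.135
for n,im,b,f in(("side",s,(240,240,340,380),5),("top",t,(150,160,230,240),7)):
    c=cv2.resize(im[b[1]:b[3],b[0]:b[2]],None,fx=f,fy=f,interpolation=cv2.INTER_CUBIC);o=b[:2]
    draw(c,n,circ(g,.044,.095),(0,255,0),f,o)
    draw(c,n,circ(g,.018,z0+.034),(0,0,255),f,o);draw(c,n,circ(g,.001,z0+.068),(0,0,255),f,o)
    cv2.imwrite(f"pics/{n}21.png",c[:600])
```

```text
t 22.23 pos [0.3983 0.2595 0.1453] yaw_y 100.6 tilt [-0.0052 -0.0011] j [ 0.55  0.34  2.01  0.    0.79 -1.21] F [ 0.1  0.  -1.9] M [-0.03  0.07  0.03] op 0.425
```

View pics/side21.png

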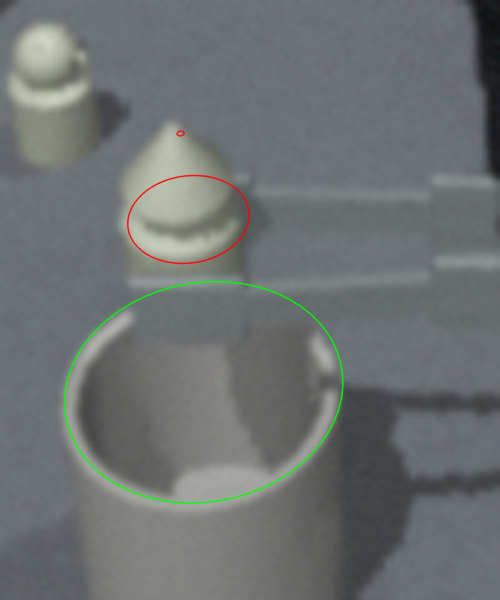

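View pics/top21.png

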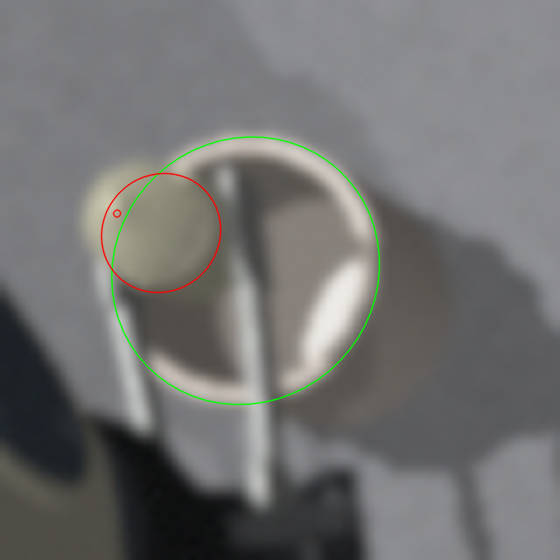

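View pics/t21f.png

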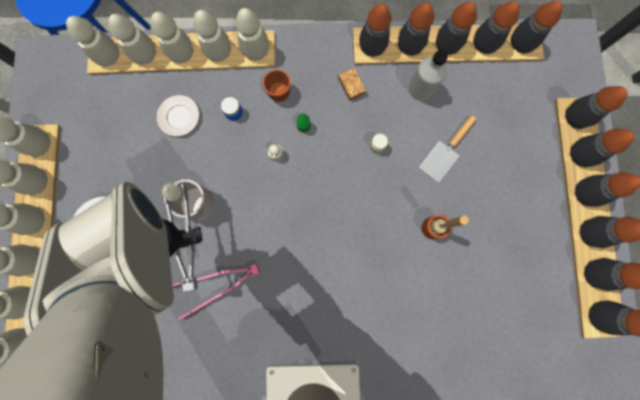

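{"method": "arm_command", "body": {
  "plan": [
    {"wx": 0, "wy": 0.004, "wz": 0, "dx": 0.2, "dy": 0, "dz": 0, "grip": -1},
    {"wx": 0, "wy": 0, "wz": 0, "dx": 0, "dy": 0, "dz": 0, "grip": -1},
    {"wx": 0, "wy": 0, "wz": 0, "dx": 0, "dy": 0, "dz": 0, "grip": -1},
    {"wx": 0, "wy": 0, "wz": 0, "dx": 0, "dy": 0, "dz": 0, "grip": -1},
    {"wx": 0, "wy": 0, "wz": 0, "dx": 0, "dy": 0, "dz": 0, "grip": -1}
  ]
}}

```text
time_s: 22.95
tool_pos: [0.3963, 0.2592, 0.1455]
tool_rot: [-0.004, -0.093, 0.996, -0.0]
force: [-0.5, 0.4, -2.3]
opening: 0.424
```

Run:
```python
from h import *
st()
s=eyes.grab_frame("side")[:,:,::-1].copy()
cv2.imwrite("pics/s22f.png",s)
g=(.5003,.2773);z0=.138
n,im,b,f="side",s,(240,240,340,380),5
c=cv2.resize(im[b[1]:b[3],b[0]:b[2]],None,fx=f,fy=f,interpolation=cv2.INTER_CUBIC);o=b[:2]
draw(c,n,circ(g,.044,.095),(0,255,0),f,o)
draw(c,n,circ(g,.018,z0+.034),(0,0,255),f,o);draw(c,n,circ(g,.001,z0+.068),(0,0,255),f,o)
cv2.imwrite("pics/side22.png",c[:600])
```

```text
t 22.95 pos [0.3963 0.2592 0.1455] yaw_y 100.7 tilt [-0.0088 -0.0016] j [ 0.55  0.34  2.02  0.    0.8  -1.21] F [-0.5  0.4 -2.3] M [-0.    0.01 -0.08] op 0.424
```

View pics/side22.png

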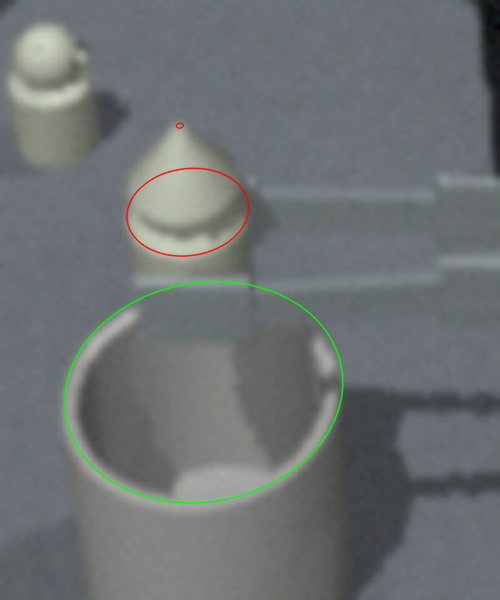

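View pics/s22f.png

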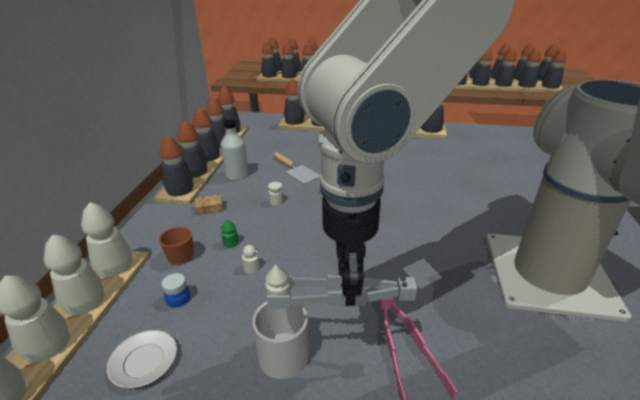

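{"method": "arm_command", "body": {
  "plan": [
    {"wx": 0, "wy": -0.008, "wz": 0, "dx": 0, "dy": 0, "dz": 0, "grip": -1},
    {"wx": 0, "wy": 0, "wz": 0, "dx": 0, "dy": 0, "dz": 0, "grip": -1},
    {"wx": 0, "wy": 0, "wz": 0, "dx": 0, "dy": 0, "dz": 0, "grip": -1},
    {"wx": 0, "wy": 0, "wz": 0, "dx": 0, "dy": 0, "dz": 0, "grip": -1},
    {"wx": 0, "wy": 0, "wz": 0, "dx": 0, "dy": 0, "dz": 0, "grip": -1}
  ]
}}

```text
time_s: 23.62
tool_pos: [0.3963, 0.2592, 0.1455]
tool_rot: [-0.001, -0.093, 0.996, -0.0]
force: [0.2, 0.5, -1.6]
opening: 0.423
```

Run:
```python
from h import *
st()
t=eyes.grab_frame("top")[:,:,::-1].copy(); crop(t,150,160,230,240,7,"t23")
s=eyes.grab_frame("side")[:,:,::-1].copy(); crop(s,240,240,340,360,5,"s23")
```

```text
t 23.62 pos [0.3963 0.2592 0.1455] yaw_y 100.7 tilt [-0.001  -0.0002] j [ 0.55  0.34  2.02  0.    0.79 -1.2 ] F [ 0.2  0.5 -1.6] M [0.04 0.05 0.02] op 0.423
```

View pics/t23.png

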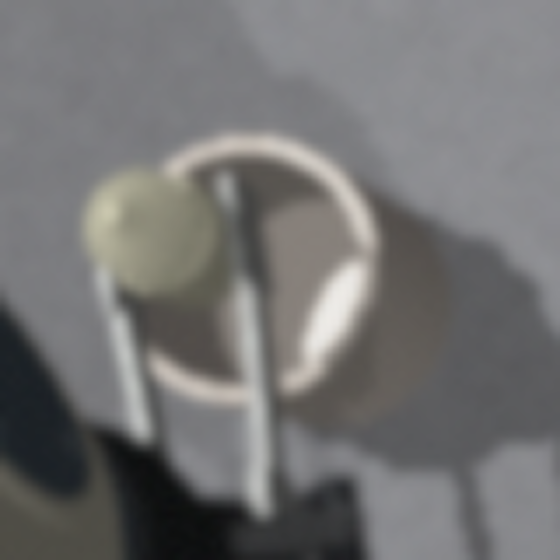

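View pics/s23.png

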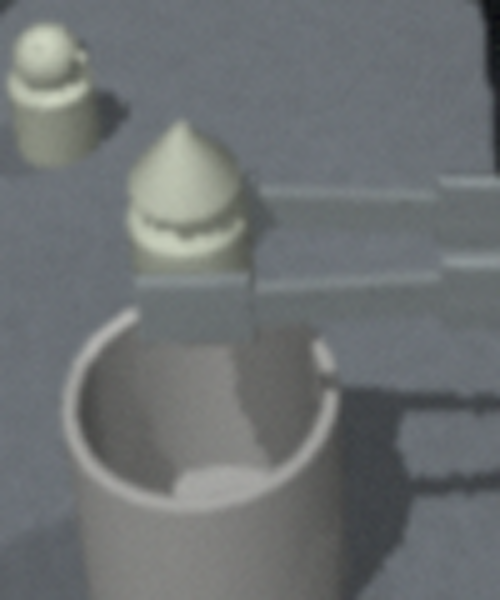

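Run:
```python
from h import *
print(ctrl.finish_job()); st()
```

```text
the job is handed in; nothing more can be done
None
the job is handed in; nothing more can be done
```

I carried out the task in the order asked and handed it in at about 23.7 s, against the 67 s limit; no verdict was reported.

**Brush and jar:** I ran the brush to the bottom of the jar twice. Contact read about 8 N the first time and 4 N the second. After the first stroke I checked that the tip had come back to about rim height. The second rise used the same command and carried on straight into the lift. The brush then went back in its pot, and the camera shows it standing there.

**Gnome:** I picked up the steel tongs and closed them on the gnome's lower body with 25 N. The lift read about 2 N, which matches the weight of the tongs plus the gnome.

**Final checks:**
- **Position:** the gnome is upright and still. By image overlay it is centred over the jar's mouth to about 2–3 mm, with its base roughly 40 mm above the rim. The tool was within 0.1° of vertical.
- **Surroundings:** in the last pictures the jar, the other two figures, the green figure and the pink tongs all look unmoved.
- **Disagreement:** the two cameras differed by 2–3 mm, so I averaged them and judged the centring relative to the jar in each picture.

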